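Level the drain board for service and stow the washing-up gear

ROBOT

A 7-joint arm with a two-finger parallel gripper is mounted at the origin on the work surface. World frame = base frame: x ahead of the robot, y to its left, z up, the work surface at z = 0. Lengths are in m, angles in rad, forces in N, time in s.
With the tool pointing down it reaches from about 0.4 to 0.925 m from the base axis. Payload 4.1 kg.
Tool frame: the origin (TCP) lies midway between the tips of the shut fingers; the grasp point (between the pads) lies bot.hold_point_z behind it (bot.hold_point_z is the distance from the TCP to the grasp point, in m); x points along the fingers, y is the direction in which the jaws open and shut, and the axes are right-handed (so a half turn about x gives the same grasp; the last joint's range is limited). The gripper opens to 85 mm and grips with 20 to 120 N. Pads are 22 mm wide; open, the fingers measure 114 mm over their backs; the gripper's body (76 mm by 85 mm) begins 54 mm behind the grasp point. The pads swing forward as they close: fully open they stand 13 mm farther back than shut.
Start: joints at [1.097, 0.398, 0.045, 1.537, -0.019, 1.207, -0.051], TCP at [0.238, -0.605, 0.231] pointing down, gripper open.
Joint ranges: [-2.82, 2.82], [-0.49, 2.23], [-1.37, 1.46], [0, 2.46], [-1.36, 4.5], [0.23, 2], [-2.94, 2.94]. Speed limits (rad/s): [2.57, 2.57, 3.14, 3.14, 3.14, 3.14, 3.14].

INTERFACE

Orientations are given as a rotation vector (axis times angle).
In Python, from bench import bot gives the robot as it stands.
- The arm moves only by the shell command python3 -m crank 'ROWS'. ROWS is JSON, a list that holds one entry, the list of rows, each a list of 7 numbers: the opening, from -1 (shut) to 1 (fully open), so that 0 is half open, then the shift along the tool's x, y, z in m, then the turn, a rotation vector about the tool's x, y, z in rad. A call has 1 to 5 rows; each row is the pose to reach, as a shift and turn from the pose measured when the call began, along the tool's axes at that moment; what a row does not reach only later rows make up. A row lasts 1/10 s, in which the tool goes at most 50 mm and 8.59 degrees, less where a joint would pass 70% of its speed; a pose out of reach is approached as far as the arm can. A call with a gripper value outside its range is refused whole. The fingers move at their own pace and stop on an object; the grip force is fixed at half the most. Time passes only in rows, so rows that repeat a pose let the fingers close. It gives the time, the measured TCP pose, the force and the opening at its end, in the units of the state.
- bot.observe(): the state, without advancing time (a new reading comes with each control period).
- bot.read_camera(name): name is "scene" or "side" or "wrist"; returns the picture (384x512x3 uint8, blue, green, red); there is no depth.
- bot.camera_info(name): a dict with "camera_matrix" (3x3 intrinsics, pixels), "pose" (4x4, takes a point from camera to world coordinates); the wrist camera has in their place "hand_eye" (4x4, takes a point from camera to tool coordinates, whose origin is the TCP and whose axes are the tool frame's). Camera axes: x right, y down, z forward; pixel columns grow to the right and rows downward; lengths in m; the calibration is good to about 2 mm. A picture is of the moment at which its call begins: read the wrist's pose just before it. camera_info takes no time and is no camera call.
- bot.hand_in(): hands the job in, once; it reports no verdict.
The state is a dict: "t": time; "qpos": joint angles; "qd": joint speeds; "tau": joint torques, N m; "eef_pos": TCP position; "tool_rot": TCP orientation; "contact_force": force on the tool from outside, world axes, zero at the start; "ft_torque": the same for the moment, N m; "width": finger opening in m.
Only numpy, scipy, OpenCV 4.12 (cv2) and the standard library are available. Lean on these libraries where they do the work, as an engineer would, in place of code of your own. Each camera call takes 0.05 s, during which the arm holds its last target.

TASK

Washing-up is over at the noodle counter. Work the orange wedge backward out from under the heavy drain board in small tugs, so that the board comes down gently to lie level, slide open the blue cover of the white utensil box, put the wedge and the black sink plugs in its compartment, and then slide the cover fully shut over them. Leave every seasoning shaker standing upright on the level board, and do not disturb the other things on the counter.

Things in the scene. Friction and masses are not known exactly. Their poses are not given: they have to be found in the camera images.
- board (a joint): hinge of the heavy steel drain board, rad: 0 = lying level on its stand, larger = front edge propped up (starts near 0.09); no latch, nothing but the wedge holds it up. It weighs about 2 kg, so it presses on the wedge with about 10 N
- board_top (a point): centre of the board's upper face (board 180 x 260 mm, 12 mm thick). x points from its front edge (90 mm to -x, robot's side) to its hinge edge (90 mm to +x), y along its width, z out of the face. Level, this face is 26 mm and the underside 14 mm above the table; the front is open underneath between a 22 mm wide skid at either end. Behind the hinge edge is a fixed bar, 32 mm deep, 30 mm tall
- wedge_grip (a point): centre of the grip block of the loose orange wedge: block 34 mm long (x), 26 wide (y), 44 tall, this point 22 mm above its underside. It lies flat on the table, +x pointing along its ramp, in under the board; the ramp, 36 mm wide, begins 17 mm from this point at 36 mm thick and tapers over 100 mm to 6 mm. Drawn out along its -x it lets the board down; let go half-way, friction keeps it. 120 g
- wedge_tip (a point): middle of the wedge's thin tip, 117 mm from the grip block's centre along +x and 3 mm above the underside
- box_in (a point): centre of the compartment floor in the fixed white utensil box; inside 150 (x) by 180 mm (y), floor 5 mm and 5 mm thick walls' tops 55 mm above the table, 50 mm of space under the cover. x points away from the robot to the box's far half, decked with a fixed grey plate, on which the blue cover is parked when open. Box ends: 80 mm to -x, 240 mm to +x; sides 95 mm to each side in y
- cover (a joint): slide of the flat blue cover, m: 0 = compartment fully closed, 0.15 = fully open; it starts shut or nearly so, and moves along the box's x, to +x to open and -x to close; it takes about 2 N, stays where it is left and has no latch
- cover_grip (a point): centre of the black grip bar that stands on the cover: bar 14 mm (x) by 60 mm (y), 26 mm tall, its middle 18 mm above the cover's underside, about 73 mm above the table (bar top 86 mm, cover's upper face 60 mm); the cover's leading edge is 29 mm from it to -x
- plug1_center (a point): centre of the body of black rubber sink plug 1: a disc 44 mm across and 28 mm tall with a small stud of 8 mm on top, this point 14 mm above its underside, 60 g; it may be absent
- plug2_center (a point): centre of the body of black rubber sink plug 2: a disc 44 mm across and 28 mm tall with a small stud of 8 mm on top, this point 14 mm above its underside, 60 g; it may be absent
- shaker1_center (a point): centre of the steel seasoning shaker with the red lid: an upright cylinder 58 mm across and 62 mm tall, this point 30 mm above its underside, z up out of its lid, 180 g; it may be absent
- shaker2_center (a point): centre of the steel seasoning shaker with the yellow lid: an upright cylinder 58 mm across and 62 mm tall, this point 30 mm above its underside, z up out of its lid, 180 g; it may be absent
- shaker3_center (a point): centre of the steel seasoning shaker with the green lid: an upright cylinder 58 mm across and 62 mm tall, this point 30 mm above its underside, z up out of its lid, 180 g; it may be absent
- shaker4_center (a point): centre of the steel seasoning shaker with the blue lid: an upright cylinder 58 mm across and 62 mm tall, this point 30 mm above its underside, z up out of its lid, 180 g; it may be absent
- soy: bystander: amber glass sauce bottle, 60 mm across, 120 tall; origin at its underside
- chili: bystander: squat brown jar with a black lid, 70 mm across, 90 tall; origin at its underside
- sesame: bystander: small can, 60 mm across, 100 tall; origin at its underside
There are look-alikes about, which are no part of the job. What is shaped like the part that bears shaker2_center but pink or purple is not meant. What is shaped like the part that bears shaker1_center but purple is not meant.

How it is judged:
On the way, in this order (a step that is already met when the one before it is completed fails the run):
1. the drain board has come down level (value of joint board below 0.012 rad), for 0.2 s.
2. the wedge and all the plugs lie in the box's compartment (x of wedge_grip in the frame of box_in between -0.077 and 0.077 m and y of wedge_grip in the frame of box_in between -0.092 and 0.092 m and z of wedge_grip in the frame of box_in between -0.005 and 0.048 m and x of wedge_tip in the frame of box_in between -0.077 and 0.077 m and y of wedge_tip in the frame of box_in between -0.092 and 0.092 m and z of wedge_tip in the frame of box_in between -0.005 and 0.048 m and x of plug1_center in the frame of box_in between -0.077 and 0.077 m and y of plug1_center in the frame of box_in between -0.092 and 0.092 m and z of plug1_center in the frame of box_in between -0.005 and 0.048 m and x of plug2_center in the frame of box_in between -0.077 and 0.077 m and y of plug2_center in the frame of box_in between -0.092 and 0.092 m and z of plug2_center in the frame of box_in between -0.005 and 0.048 m), for 0.2 s.
3. the cover is slid fully shut over them (value of joint cover below 0.008 m), for 0.2 s.
At the end, for the whole second after the job is handed in: The board lies level (within 0.012 rad), the cover is shut (within 8 mm), the wedge and every plug present are in the compartment under it, and every shaker present stands upright (within 0.12 rad) and at rest on the board, its centre at least 10 mm inside the board's edges (all of step 2 and value of joint board below 0.012 rad and value of joint cover below 0.008 m and x of shaker1_center in the frame of board_top between -0.08 and 0.08 m and y of shaker1_center in the frame of board_top between -0.12 and 0.12 m and z of shaker1_center in the frame of board_top between 0.02 and 0.04 m and angle between each of shaker1_center, shaker2_center, shaker3_center, shaker4_center's own z axis and vertical below 0.12 rad and x of shaker2_center in the frame of board_top between -0.08 and 0.08 m and y of shaker2_center in the frame of board_top between -0.12 and 0.12 m and z of shaker2_center in the frame of board_top between 0.02 and 0.04 m and x of shaker3_center in the frame of board_top between -0.08 and 0.08 m and y of shaker3_center in the frame of board_top between -0.12 and 0.12 m and z of shaker3_center in the frame of board_top between 0.02 and 0.04 m and x of shaker4_center in the frame of board_top between -0.08 and 0.08 m and y of shaker4_center in the frame of board_top between -0.12 and 0.12 m and z of shaker4_center in the frame of board_top between 0.02 and 0.04 m and linear speed of each of shaker1, shaker2, shaker3, shaker4 below 0.02 m/s); the robot touches nothing.
It fails at once if the board is dropped or slammed (turns down faster than 1.3 rad/s) (velocity of joint board below -1.3 rad/s).
It fails at once if a bystander is shifted by more than 40 mm (distance of any of soy, chili, sesame from where it was at the start of the episode above 0.04 m).
It fails at once if a bottle, jar or can is tipped over (angle between any of soy, chili, sesame's own z axis and vertical above 0.5 rad).
Of plug1, plug2 only 1 to 2 are there at a start; the rules pass over those that are not, and their reading is None.
Of shaker1, shaker2, shaker3, shaker4 only 3 to 4 are there at a start; the rules pass over those that are not, and their reading is None.
At some moment in a run one of plug1, plug2, shaker1, shaker2, shaker3, shaker4 may be knocked a few centimetres aside while the robot is not near it.
Once in a run the grip may slacken for a moment while it holds something.
It also fails if it takes over 208 s, if anything falls off the work surface, if the arm or the gripper's body presses on something with over 40 N, if the wrist force passes 120 N, or if a joint passes its speed limit or range.

## Working session

There is one attempt and no reset: what is moved stays moved. The work goes in short steps, Python scripts to look and compute and a shell command to move; the robot and the scene stay as the last step left them, time stands still between calls to the robot, and variables do not carry over. Pictures are saved under pics/ and viewed, and the job is handed in when it is done.

```bash
ls; mkdir -p pics; python3 - <<'E'
from bench import bot
import cv2,numpy as np
print(bot.observe()); print(bot.hold_point_z)
for n in ("scene","side","wrist"):
    im=bot.read_camera(n); cv2.imwrite(f"pics/{n}0.png",im)
    print(n,bot.camera_info(n))
E
```

```text
pics
{'t': 0.0, 'qpos': array([ 1.09699806,  0.39920779,  0.04506898,  1.53787009, -0.01872556,
        1.20689228, -0.05072205]), 'qd': array([ 1.69263674e-03, -6.03299066e-04,  6.06619241e-04,  1.01556731e-03,
       -6.54498528e-04, -9.35843965e-04,  4.22574729e-05]), 'tau': array([-1.25026058e-04, -4.75141525e+01,  1.36466738e+00, -2.54228389e+01,
        1.16156938e-02,  9.42958170e-03,  5.04282525e-06]), 'eef_pos': array([ 0.23773332, -0.60429048,  0.23025837]), 'tool_rot': array([ 2.01678386,  0.38452056, -2.01778397]), 'contact_force': array([-0.10331978,  0.47632766, -0.17467489]), 'ft_torque': array([0.03600902, 0.01772913, 0.01299588]), 'width': 0.08550911610238349}
0.0187
scene {'camera_matrix': array([[377.0852703 ,   0.        , 252.41554178],
       [  0.        , 377.0852703 , 185.47915793],
       [  0.        ,   0.        ,   1.        ]]), 'pose': array([[-0.38188721,  0.52220721, -0.76253641,  1.52949237],
       [ 0.92413109,  0.22646842, -0.30772354,  0.39699363],
       [ 0.01199496, -0.8221993 , -0.56907332,  0.80362566],
       [ 0.        ,  0.        ,  0.
[... 290 characters left out ...]
56,  0.40210391, -0.65167089,  0.88102861],
       [ 0.01518632, -0.84416548, -0.53586753,  0.79681661],
       [ 0.        ,  0.        ,  0.        ,  1.        ]])}
wrist {'camera_matrix': array([[314.64222266,   0.        , 253.12348817],
       [  0.        , 314.64222266, 189.52497295],
       [  0.        ,   0.        ,   1.        ]]), 'hand_eye': array([[ 1.71367994e-04, -2.68425272e-01,  9.63300495e-01,
        -1.43121531e-01],
       [ 9.99999920e-01, -3.02546178e-04, -2.62201693e-04,
         1.23944402e-04],
       [ 3.61824443e-04,  9.63300463e-01,  2.68425198e-01,
        -6.81031555e-02],
       [ 0.00000000e+00,  0.00000000e+00,  0.00000000e+00,
         1.00000000e+00]])}
```

View pics/scene0.png

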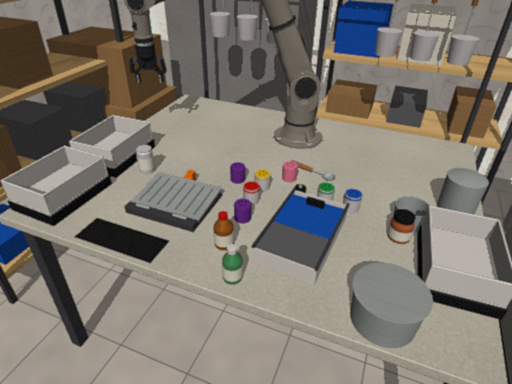

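View pics/side0.png

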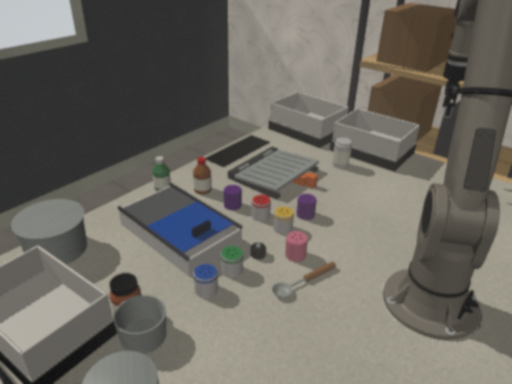

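View pics/wrist0.png

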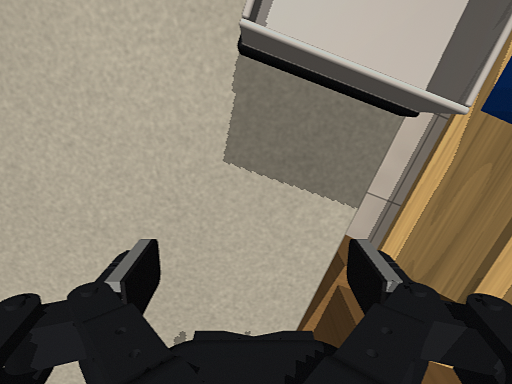

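```bash
cat > h.py <<'E'
from bench import bot
import cv2,numpy as np
from scipy.spatial.transform import Rotation as R
def cam(n):
    ci=bot.camera_info(n); K=ci['camera_matrix']
    if 'pose' in ci: return K,ci['pose']
    o=bot.observe(); T=np.eye(4); T[:3,:3]=R.from_rotvec(o['tool_rot']).as_matrix(); T[:3,3]=o['eef_pos']
    return K,T@ci['hand_eye']
def ray(n,u,v,C=None):
    K,P=C if C is not None else cam(n); d=P[:3,:3]@np.linalg.solve(K,[u,v,1.]); return P[:3,3],d
def onz(n,u,v,z,C=None):
    o,d=ray(n,u,v,C); return o+d*(z-o[2])/d[2]
def proj(n,p,C=None):
    K,P=C if C is not None else cam(n); q=K@(P[:3,:3].T@(np.asarray(p,float)-P[:3,3])); return q[:2]/q[2]
def tri(l):  # list of (o,d)
    A=np.zeros((3,3));b=np.zeros(3)
    for o,d in l:
        d=d/np.linalg.norm(d); M=np.eye(3)-np.outer(d,d); A+=M;b+=M@o
    return np.linalg.solve(A,b)
def crop(im,x0,y0,x1,y1,s,f): cv2.imwrite(f,cv2.resize(im[y0:y1,x0:x1],None,fx=s,fy=s,interpolation=cv2.INTER_CUBIC))
def tool():
    o=bot.observe(); M=R.from_rotvec(o['tool_rot']).as_matrix(); return o,M
def to(p,yaw=None):
    """shift in tool axes to bring TCP to p ; prints"""
    o,M=tool(); d=M.T@(np.asarray(p)-o['eef_pos']); print('t',round(o['t'],2),'tcp',o['eef_pos'].round(4),'shift tool',d.round(4),'w',round(o['width'],4)); return d
E
python3 - <<'E'
from h import *
im=cv2.imread('pics/scene0.png'); crop(im,110,130,390,290,2.8,'pics/sc_crop.png')
im=cv2.imread('pics/side0.png'); crop(im,110,120,370,310,3,'pics/si_crop.png')
o,M=tool(); print(M.round(3))
E
```

```text
[[-0.001  0.366 -0.931]
 [ 0.001 -0.931 -0.366]
 [-1.    -0.002  0.   ]]
```

View pics/sc_crop.png

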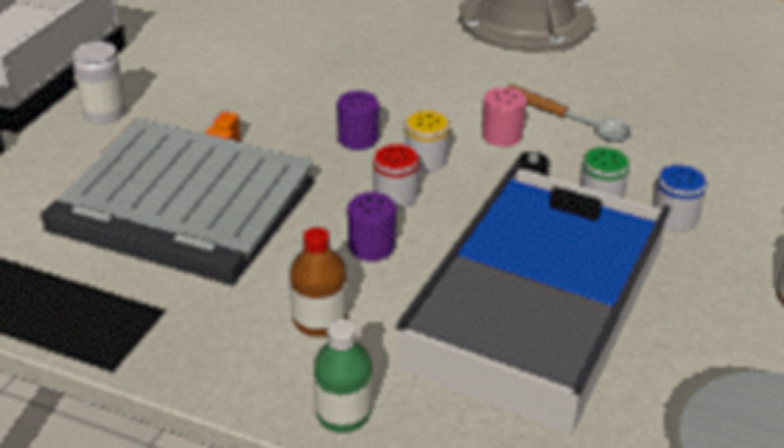

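View pics/si_crop.png

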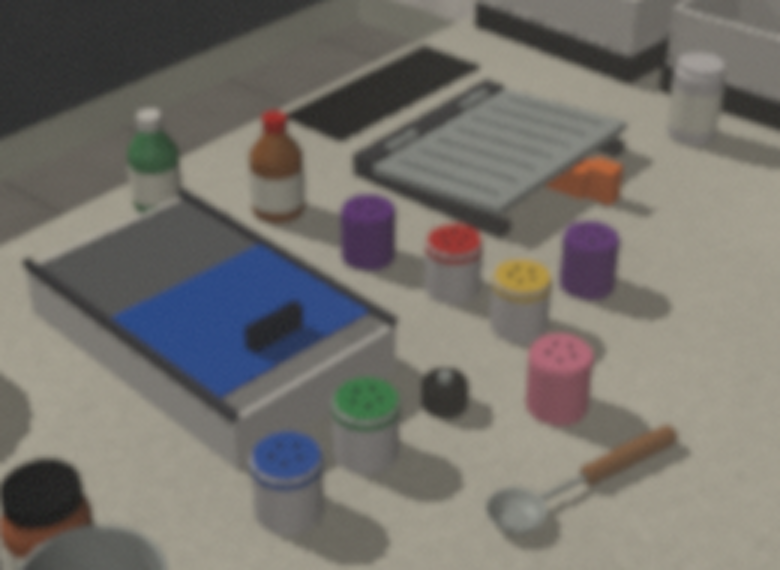

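```bash
cat > meas.py <<'E'
from h import *
RG={'red':[(0,120,90),(6,255,255)],'yellow':[(20,120,90),(32,255,255)],'green':[(50,100,50),(75,255,255)],'blue':[(108,120,60),(122,255,255)],'purple':[(128,80,40),(150,255,255)],'pink':[(160,60,90),(178,255,255)],'orange':[(7,170,120),(17,255,255)],'black':[(0,0,0),(180,255,45)]}
def blobs(im,c,amin=15):
    m=cv2.inRange(cv2.cvtColor(im,cv2.COLOR_BGR2HSV),*RG[c])
    n,l,s,ce=cv2.connectedComponentsWithStats(m)
    return [(ce[i].round(1),s[i]) for i in range(1,n) if s[i][4]>=amin]
E
python3 - <<'E'
from meas import *
for n in('scene','side'):
    im=cv2.imread(f'pics/{n}0.png')
    for c in RG:
        for ce,s in blobs(im,c,25 if c!='black' else 60):
            if ce[1]<130 or (c=='black' and s[4]>1500): continue
            print(n,c,ce,s,'z62',onz(n,*ce,.062)[:2].round(3),'z22',onz(n,*ce,.022)[:2].round(3))
E
```

```text
scene red [251.  186.4] [244 181  16  12 129] z62 [ 0.543 -0.006] z22 [ 0.49  -0.028]
scene red [222.3 215. ] [218 211   9   9  70] z62 [ 0.722 -0.028] z22 [ 0.678 -0.051]
scene yellow [261.9 173.8] [255 169  15  11 115] z62 [ 0.453 -0.001] z22 [ 0.395 -0.022]
scene green [326.1 186.6] [319 183  15   8  98] z62 [0.441 0.232] z22 [0.382 0.223]
scene green [232.  261.5] [223 253  19  17 248] z62 [0.888 0.082] z22 [0.853 0.065]
scene blue [353.3 193.1] [346 189  16   9 105] z62 [0.442 0.326] z22 [0.383 0.322]
scene blue [309.  216.5] [ 273  194   71   45 1752] z62 [0.622 0.221] z22 [0.573 0.212]
scene blue [  3.3 207.7] [  0 204  10   9  50] z62 [ 0.961 -0.676] z22 [ 0.93  -0.734]
scene blue [ 10.7 242.8] [  0 223  29  41 756] z62 [ 1.066 -0.518] z22 [ 1.041 -0.567]
scene purple [237.4 172.4] [231 163  14  20 262] z62 [ 0.48  -0.086] z22 [ 0.424 -0.112]
scene purple [242.3 210.3] [234 199  18  24 357] z62 [0.676 0.019] z22 [ 0.63  -0.001]
scene pink [289.3 171.1] [282 161  16  21 279] z62 [0.396 0.085] z22 [0.335 0.068]
scene orange [304.4 166.9] [299 164  12   7  28] z62 [0.346 0.127] 
[... 1728 characters left out ...]
 z22 [ 0.457 -0.142]
side pink [295.8 245.4] [286 231  22  30 537] z62 [0.327 0.101] z22 [0.354 0.059]
side black [426.4 214.4] [423 200   7  28  73] z62 [ 0.124 -0.263] z22 [ 0.139 -0.325]
side black [201.2 228.8] [194 223  15  12  83] z62 [0.563 0.212] z22 [0.602 0.176]
side black [123.3 284.6] [111 275  26  20 414] z62 [0.546 0.481] z22 [0.584 0.459]
side black [444.3 293. ] [418 285  49  12 102] z62 [-0.028  0.018] z22 [-0.021 -0.028]
side black [467.3 305.1] [458 292  20  26 176] z62 [-0.081  0.022] z22 [-0.077 -0.025]
side black [ 67.  358.1] [   0  323  116   61 1244] z62 [0.463 0.673] z22 [0.497 0.662]
side black [  4.6 377.6] [  0 369  12  15  73] z62 [0.512 0.771] z22 [0.548 0.764]
```

```bash
python3 - <<'E'
from h import *
A=onz('scene',160,172.9,.042);B=onz('scene',221.8,188.9,.042);print(A,B,B-A,np.linalg.norm(B-A))
# side crop off 110,120 scale 3
C=onz('side',110+490/3,120+88/3,.03);
for uv in [(625,125),(503,222),(360,168),(488,87)]: print(uv,onz('side',110+uv[0]/3,120+uv[1]/3,.034).round(3))
# box corners top z .055
for uv in [(520,175),(668,208),(405,325),(575,390)]: print('box sc',onz('scene',110+uv[0]/2.8,130+uv[1]/2.8,.055).round(3))
for uv in [(235,415),(393,322),(27,262),(182,195)]: print('box si',onz('side',110+uv[0]/3,120+uv[1]/3,.055).round(3))
a=ray('scene',110+535/2.8,130+160/2.8);b=ray('side',110+445/3,120+378/3); print('plug stud',tri([a,b]).round(3))
a=ray('scene',315.1,202.3);b=ray('side',201.2,228.8); print('bar',tri([a,b]).round(3))
a=ray('scene',110+228/2.8,130+115/2.8);b=ray('side',110+603/3,120+165/3); print('wedge top',tri([a,b]).round(3))
to([0.45,-0.2,0.33])
E
```

```text
[ 0.56958286 -0.36068496  0.042     ] [ 0.57098341 -0.1050796   0.042     ] [0.00140056 0.25560535 0.        ] 0.2556091914091557
(625, 125) [ 0.558 -0.373  0.034]
(503, 222) [ 0.538 -0.103  0.034]
(360, 168) [ 0.727 -0.087  0.034]
(488, 87) [ 0.742 -0.343  0.034]
box sc [0.507 0.144 0.055]
box sc [0.501 0.322 0.055]
box sc [0.802 0.113 0.055]
box sc [0.82  0.294 0.055]
box si [0.506 0.314 0.055]
box si [0.492 0.129 0.055]
box si [0.824 0.29  0.055]
box si [0.805 0.107 0.055]
plug stud [0.425 0.138 0.027]
bar [0.554 0.221 0.071]
wedge top [ 0.515 -0.259  0.044]
t 0.15 tcp [ 0.2378 -0.6044  0.2305] shift tool [-0.0991 -0.2988 -0.3456] w 0.0857
```

```bash
python3 -m crank '[[[1,-0.05,-0.03,-0.03,0,0,0],[1,-0.08,-0.06,-0.06,0.1,0,0],[1,-0.09,-0.09,-0.09,0.2,0,0],[1,-0.1,-0.12,-0.12,0.3,0,0],[1,-0.1,-0.15,-0.15,0.375,0,0]]]'; python3 -c "
from h import *
to([0.47,-0.2,0.33]); print(bot.observe()['qpos'].round(2),tool()[1].round(3))"
```

```text
t: 0.65
eef_pos: [0.3239, -0.4087, 0.3327]
tool_rot: [-2.223, 0.005, 2.218]
contact_force: [1.7, -0.9, -0.0]
width: 0.0852
t 0.65 tcp [ 0.3239 -0.4087  0.3327] shift tool [ 0.0028 -0.2091 -0.1454] w 0.0852
[ 0.83  0.1  -0.01  1.69  0.    1.34 -0.76] [[ 0.002 -0.003 -1.   ]
 [-0.001 -1.     0.003]
 [-1.     0.001 -0.002]]
```

```bash
python3 -m crank '[[[1,0,-0.04,-0.03,0,0,0],[1,0,-0.08,-0.06,0,0,0],[1,0,-0.12,-0.09,0,0,0],[1,0,-0.165,-0.12,0,0,0],[1,0.0,-0.209,-0.145,0,0,0]]]'; python3 - <<'E'
from h import *
to([0.47,-0.26,0.33]); im=bot.read_camera('wrist'); cv2.imwrite('pics/w1.png',im)
E
```

```text
t: 1.15
eef_pos: [0.467, -0.2041, 0.3326]
tool_rot: [-2.223, 0.005, 2.218]
contact_force: [0.6, 1.1, -0.3]
width: 0.0855
t 1.15 tcp [ 0.467  -0.2041  0.3326] shift tool [ 0.0027  0.0559 -0.0032] w 0.0855
```

View pics/w1.png

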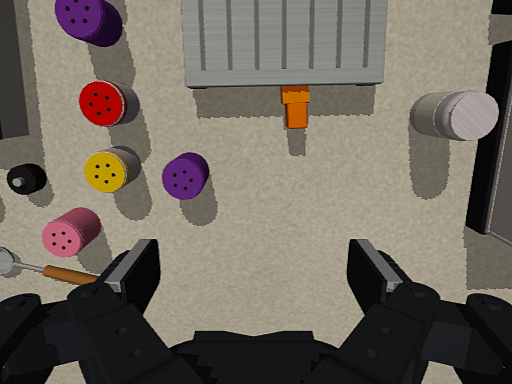

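```bash
python3 - <<'E'
from h import *
im=cv2.imread('pics/w1.png'); crop(im,170,60,410,180,3.3,'pics/w1c.png')
E
```

```text
(no output)
```

View pics/w1c.png

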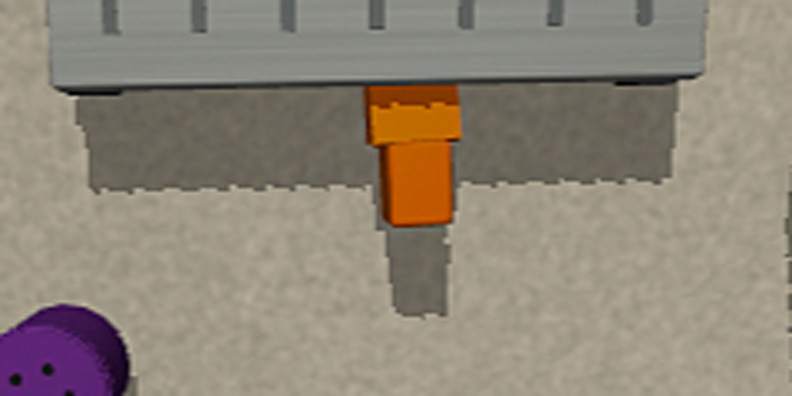

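```bash
python3 - <<'E'
from h import *
C=cam('wrist')
P=[onz('wrist',170+u/3.3,60+v/3.3,.044,C)[:2] for u,v in [(382,142),(451,140),(453,222),(388,226)]]
P=np.array(P);print(P.round(4)); c=P.mean(0); print('c',c)
print('len',np.linalg.norm(P[0]-P[3]),np.linalg.norm(P[1]-P[2]),'wid',np.linalg.norm(P[0]-P[1]),np.linalg.norm(P[2]-P[3]))
x=(P[0]+P[1]-P[2]-P[3]);print('yaw',np.degrees(np.arctan2(x[1],x[0])))
E1=onz('wrist',170+52/3.3,60+86/3.3,.042,C);E2=onz('wrist',170+705/3.3,60+74/3.3,.042,C);print(E1,E2,np.degrees(np.arctan2(E2[0]-E1[0],E1[1]-E2[1])))
# lids
for n,uv in dict(red=(104,103),yel=(107,171),plug=(22,180)).items(): print(n,onz('wrist',*uv,.062 if n!='plug' else .03,C).round(3))
to([c[0],c[1],.12])
E
```

```text
[[ 0.5406 -0.2344]
 [ 0.5417 -0.262 ]
 [ 0.5094 -0.2646]
 [ 0.5075 -0.2381]]
c [ 0.5248002  -0.24978347]
len 0.03334415646217931 0.03240397875624937 wid 0.027633208944894835 0.026573783030598996
yaw 5.504641098814961
[ 0.56076517 -0.1024107   0.042     ] [ 0.56791212 -0.36137426  0.042     ] 1.5808635877378567
red [ 0.538 -0.001  0.062]
yel [0.45  0.005 0.062]
plug [0.428 0.146 0.03 ]
t 1.2 tcp [ 0.4719 -0.1936  0.3328] shift tool [ 0.2127  0.058  -0.051 ] w 0.0855
```

```bash
cat >> h.py <<'E'
def snap(n,f):
    o,M=tool(); C=cam(n); C=(C[0].copy(),C[1].copy()); im=bot.read_camera(n); cv2.imwrite(f,im); 
    import pickle; pickle.dump(C,open(f+'.pkl','wb')); return im,C
def ld(f):
    import pickle; return cv2.imread(f),pickle.load(open(f+'.pkl','rb'))
E
python3 -m crank '[[[0.4,0.05,0.0,0,0,0,0],[0.4,0.1,0.03,-0.02,-0.09,0,0],[0.4,0.15,0.06,-0.045,-0.09,0,0],[0.4,0.18,0.066,-0.048,-0.09,0,0],[0.4,0.18,0.066,-0.048,-0.09,0,0]]]'
python3 -m crank '[[[0.4,0,0,0,0,0,0],[0.4,0,0,0,0,0,0]]]'
python3 - <<'E'
from h import *
to([.52,-.26,.15]); im,C=snap('wrist','pics/w2.png')
E
```

```text
t: 1.7
eef_pos: [0.5179, -0.2588, 0.1461]
tool_rot: [2.171, 0.118, -2.18]
contact_force: [-0.7, 0.1, 0.0]
width: 0.0598
t: 1.9
eef_pos: [0.5178, -0.2585, 0.1469]
tool_rot: [2.171, 0.118, -2.18]
contact_force: [0.3, 0.3, -0.2]
width: 0.0595
t 1.9 tcp [ 0.5178 -0.2585  0.1469] shift tool [-0.0031  0.0016 -0.002 ] w 0.0595
```

View pics/w2.png

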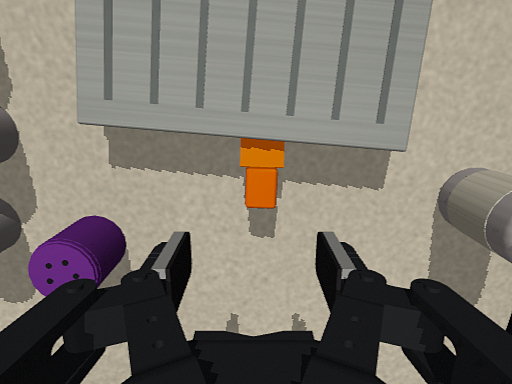

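```bash
python3 - <<'E'
from h import *
im,C=ld('pics/w2.png')
crop(im,200,120,320,250,5,'pics/w2c.png')
P=np.array([onz('wrist',u,v,.044,C)[:2] for u,v in [(246.5,168),(277,168),(276,207),(247,207)]]);print(P.round(4),P.mean(0))
E1=onz('wrist',78,124,.042,C);E2=onz('wrist',408,150,.042,C);print(E1,E2,np.degrees(np.arctan2(E2[0]-E1[0],E1[1]-E2[1])))
E
```

```text
[[ 0.5341 -0.2506]
 [ 0.5365 -0.2748]
 [ 0.5039 -0.2778]
 [ 0.5014 -0.254 ]] [ 0.51897245 -0.26430744]
[ 0.55522665 -0.1169977   0.042     ] [ 0.56074359 -0.37562568  0.042     ] 1.2220228489312734
```

View pics/w2c.png

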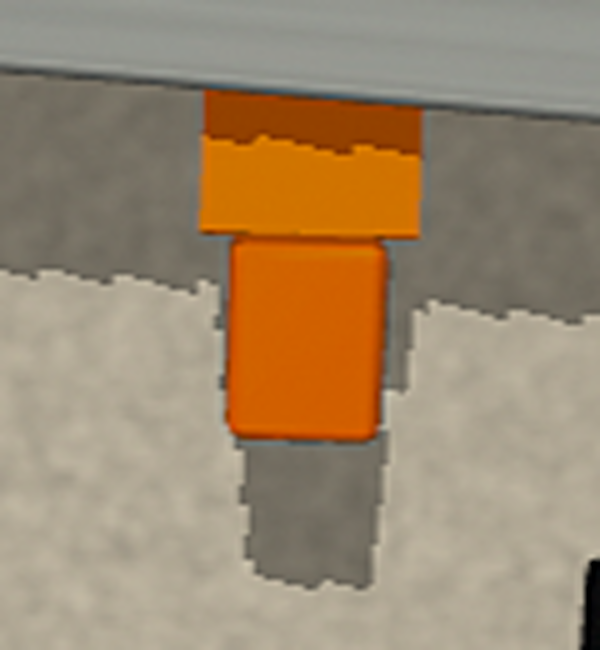

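```bash
python3 -c "
from h import *
to([.519,-.264,.010]);print(tool()[1].round(3))"
```

```text
t 1.95 tcp [ 0.5185 -0.2586  0.1479] shift tool [ 0.1378  0.0067 -0.0002] w 0.0599
[[-0.003  0.099 -0.995]
 [ 0.009 -0.995 -0.099]
 [-1.    -0.009  0.002]]
```

```bash
python3 -m crank '[[[0.4,0.045,0.006,0,0,0,0],[0.4,0.09,0.0065,0,0,0,0],[0.4,0.13,0.0065,0,0,0,0],[0.4,0.138,0.0065,0,0,0,0],[0.4,0.138,0.0065,0,0,0,0]]]'
python3 -m crank '[[[-1,0,0,0,0,0,0],[-1,0,0,0,0,0,0],[-1,0,0,0,0,0,0],[-1,0,0,0,0,0,0],[-1,0,0,0,0,0,0]]]'
python3 - <<'E'
from h import *
to([.519,-.264,.010]); im,C=snap('wrist','pics/w3.png');snap('side','pics/si3.png')
E
```

```text
t: 2.45
eef_pos: [0.5191, -0.2634, 0.0107]
tool_rot: [2.172, 0.118, -2.177]
contact_force: [0.3, 0.0, 0.0]
width: 0.0596
t: 2.95
eef_pos: [0.5211, -0.2642, 0.0137]
tool_rot: [2.177, 0.115, -2.172]
contact_force: [-1.8, 1.4, 7.7]
width: 0.0252
t 2.95 tcp [ 0.5211 -0.2642  0.0137] shift tool [ 0.0036 -0.0003  0.0021] w 0.0252
```

View pics/w3.png

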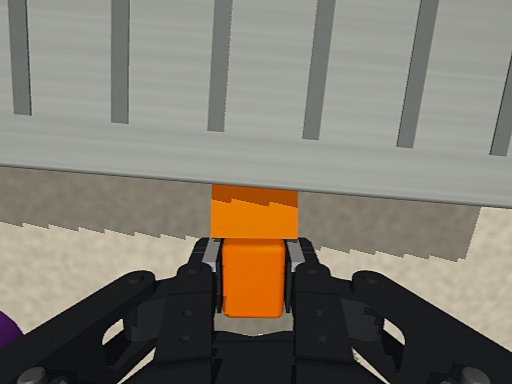

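```bash
python3 -m crank '[[[-1,0,0,0.005,0,0,0],[-1,0,0,0.01,0,0,0],[-1,0,0,0.015,0,0,0],[-1,0,0,0.02,0,0,0],[-1,0,0,0.025,0,0,0]]]'
python3 -m crank '[[[-1,0,0,0.005,0,0,0],[-1,0,0,0.01,0,0,0],[-1,0,0,0.015,0,0,0],[-1,0,0,0.02,0,0,0],[-1,0,0,0.025,0,0,0]]]'
python3 - <<'E'
from h import *
to([.519,-.264,.010]); im,C=snap('wrist','pics/w4.png')
E
```

```text
t: 3.55
eef_pos: [0.4966, -0.2666, 0.0138]
tool_rot: [2.178, 0.115, -2.17]
contact_force: [4.0, 1.3, -7.3]
width: 0.0256
t: 4.05
eef_pos: [0.4717, -0.2692, 0.0139]
tool_rot: [2.178, 0.115, -2.169]
contact_force: [5.4, 0.8, -5.8]
width: 0.0252
t 4.05 tcp [ 0.4717 -0.2692  0.0139] shift tool [ 0.0041 -0.0005 -0.0476] w 0.0252
```

View pics/w4.png

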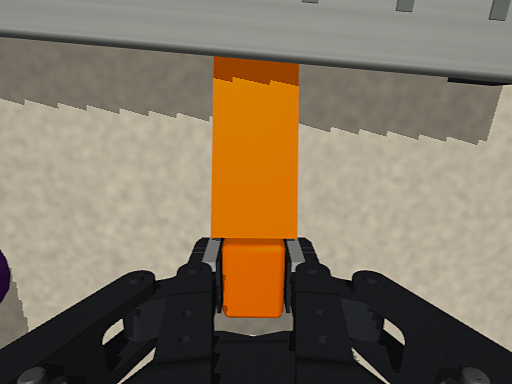

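```bash
python3 -m crank '[[[-1,0,0,0.005,0,0,0],[-1,0,0,0.01,0,0,0],[-1,0,0,0.015,0,0,0],[-1,0,0,0.02,0,0,0],[-1,0,0,0.025,0,0,0]]]'
python3 -m crank '[[[-1,0,0,0.007,0,0,0],[-1,0,0,0.014,0,0,0],[-1,0,0,0.021,0,0,0],[-1,0,0,0.025,0,0,0],[-1,0,0,0.025,0,0,0]]]'
python3 - <<'E'
from h import *
to([.519,-.264,.010]); im,C=snap('wrist','pics/w5.png'); snap('side','pics/si5.png'); snap('scene','pics/sc5.png')
crop(cv2.imread('pics/si5.png'),200,120,400,260,4,'pics/si5c.png')
E
```

```text
t: 4.6
eef_pos: [0.4447, -0.272, 0.0138]
tool_rot: [2.176, 0.114, -2.172]
contact_force: [0.7, 0.4, -0.1]
width: 0.0251
t: 5.1
eef_pos: [0.4188, -0.2747, 0.0137]
tool_rot: [2.176, 0.113, -2.174]
contact_force: [-0.9, -1.1, 1.1]
width: 0.0251
t 5.1 tcp [ 0.4188 -0.2747  0.0137] shift tool [ 0.0039 -0.0008 -0.1008] w 0.0251
```

View pics/si5c.png

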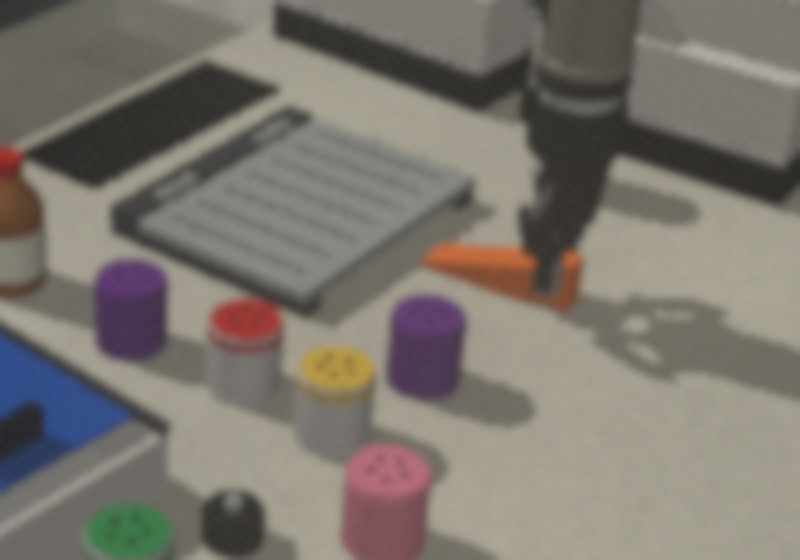

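View pics/w5.png

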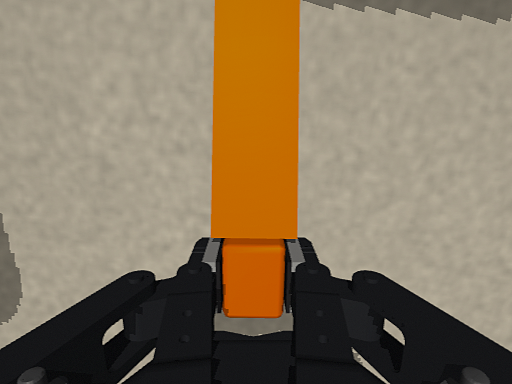

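```bash
python3 -m crank '[[[0.3,0,0,0,0,0,0],[0.3,0,0,0,0,0,0],[0.3,0,0,0,0,0,0],[0.3,-0.05,0,0,0,0,0],[0.3,-0.1,0,0,0,0,0]]]'
python3 -m crank '[[[0.3,-0.05,0,0,0,0,0],[-1,-0.1,0,0,0,0,0],[-1,-0.15,-0.03,-0.02,0,0,0],[-1,-0.18,-0.08,-0.03,0,0,0],[-1,-0.18,-0.13,-0.04,0,0,0]]]'
python3 - <<'E'
from h import *
to([.55,.2,.30])
E
```

```text
t: 5.75
eef_pos: [0.4185, -0.2742, 0.1134]
tool_rot: [2.174, 0.118, -2.177]
contact_force: [1.0, -1.4, 1.2]
width: 0.0553
t: 6.25
eef_pos: [0.4461, -0.1607, 0.2955]
tool_rot: [2.182, 0.111, -2.17]
contact_force: [1.4, -0.1, 0.3]
width: 0.0001
t 6.25 tcp [ 0.4461 -0.1607  0.2955] shift tool [-0.0015 -0.3491 -0.1378] w 0.0001
```

```bash
python3 -m crank '[[[-1,0,-0.045,-0.015,0,0,0],[-1,0,-0.09,-0.03,0,0,0],[-1,0,-0.135,-0.045,0,0,0],[-1,0,-0.18,-0.06,0,0,0],[-1,0,-0.22,-0.08,0.08,0,0]]]'
python3 -m crank '[[[-1,0,-0.045,-0.02,0.0,0,0],[-1,0,-0.09,-0.04,0.08,0,0],[-1,0,-0.125,-0.055,0.08,0,0],[-1,0,-0.125,-0.055,0.08,0,0],[-1,0,-0.125,-0.055,0.08,0,0]]]'
python3 - <<'E'
from h import *
to([.55,.2,.30]); snap('wrist','pics/w6.png')
E
```

```text
t: 6.75
eef_pos: [0.5044, 0.0684, 0.2977]
tool_rot: [2.224, 0.023, -2.211]
contact_force: [0.4, 0.4, -1.1]
width: -0.0003
t: 7.25
eef_pos: [0.5572, 0.1949, 0.2983]
tool_rot: [-2.191, 0.062, 2.181]
contact_force: [1.2, -0.0, 0.5]
width: 0.0001
t 7.25 tcp [0.5572 0.1949 0.2983] shift tool [-0.0017 -0.0046  0.0075] w 0.0001
```

View pics/w6.png

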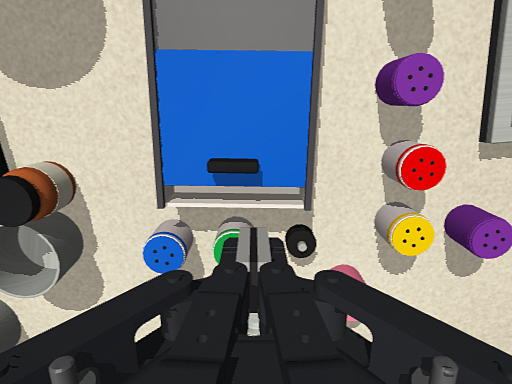

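```bash
python3 - <<'E'
from h import *
im,C=ld('pics/w6.png'); crop(im,130,130,350,270,3.5,'pics/w6c.png')
f=lambda u,v,z:onz('wrist',u,v,z,C).round(4)
print('front',f(165,207,.055),f(309,210,.055))
print('far rails',f(146,0,.055),f(326,0,.055))
print('bar',f(208,158,.086),f(259,158,.086),'cover lead',f(163,186,.06),f(305,186,.06))
for n,uv in dict(red=(420,167),yel=(410,233),blue=(164,253)).items(): print(n,f(*uv,.062))
print('plug',f(300,242,.03),'pur',f(424,78,.062),f(488,233,.062))
E
```

```text
front [0.5025 0.3145 0.055 ] [0.4869 0.1285 0.055 ]
far rails [0.741  0.3025 0.055 ] [0.7281 0.1059 0.055 ]
bar [0.5678 0.2473 0.086 ] [0.5641 0.1892 0.086 ] cover lead [0.5318 0.3116 0.06  ] [0.5208 0.1337 0.06  ]
red [ 0.5367 -0.0066  0.062 ]
yel [ 4.499e-01 -4.000e-04  6.200e-02]
blue [0.4409 0.3225 0.062 ]
plug [0.4308 0.1381 0.03  ] pur [ 0.64   -0.0033  0.062 ] [ 0.4439 -0.1007  0.062 ]
```

View pics/w6c.png

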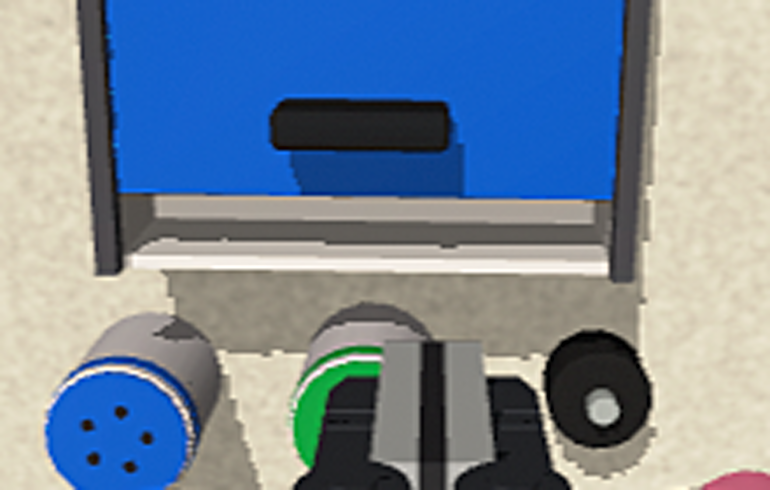

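```bash
python3 -c "
from h import *
to([.527,.219,.067]);to([.661,.2075,.067]);print(tool()[1].round(3))"
```

```text
t 7.3 tcp [0.5574 0.1933 0.2984] shift tool [ 0.2313 -0.0224  0.0331] w 0.0002
t 7.3 tcp [0.5574 0.1933 0.2984] shift tool [ 0.2319 -0.0197 -0.1014] w 0.0002
[[ 0.005 -0.066 -0.998]
 [ 0.005 -0.998  0.066]
 [-1.    -0.006 -0.005]]
```

```bash
python3 -m crank '[[[-1,0.05,-0.022,0.033,0,0,0],[-1,0.1,-0.022,0.033,0,0,0],[-1,0.15,-0.022,0.033,0,0,0],[-1,0.2,-0.022,0.033,0,0,0],[-1,0.22,-0.022,0.033,0,0,0]]]'
python3 -m crank '[[[-1,0.011,0,0,0,0,0],[-1,0.011,0,-0.015,0,0,0],[-1,0.011,0,-0.03,0,0,0],[-1,0.011,0.001,-0.045,0,0,0],[-1,0.011,0.001,-0.06,0,0,0]]]'
python3 -c "
from h import *
to([.661,.2075,.067])
snap('side','pics/si7.png');crop(cv2.imread('pics/si7.png'),110,120,370,310,3,'pics/si7c.png')"
```

```text
t: 7.8
eef_pos: [0.5252, 0.2147, 0.0751]
tool_rot: [-2.187, 0.073, 2.184]
contact_force: [-0.5, -0.1, 0.9]
width: 0.0002
t: 8.3
eef_pos: [0.5847, 0.2079, 0.0648]
tool_rot: [-2.185, 0.077, 2.186]
contact_force: [-2.6, 0.1, -1.5]
width: -0.0002
t 8.3 tcp [0.5847 0.2079 0.0648] shift tool [-0.0022 -0.005  -0.0761] w -0.0002
```

View pics/si7c.png

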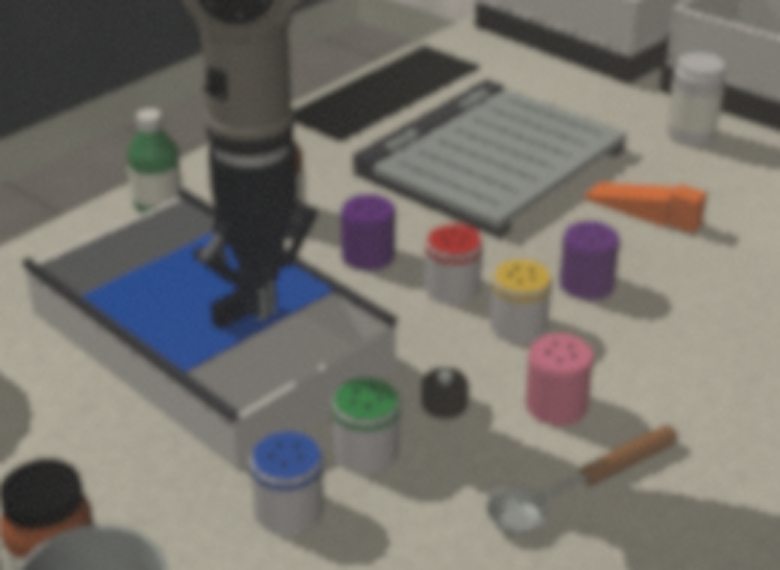

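```bash
python3 -m crank '[[[-1,-0.002,-0.001,-0.015,0,0,0],[-1,-0.002,-0.002,-0.03,0,0,0],[-1,-0.002,-0.003,-0.045,0,0,0],[-1,-0.002,-0.004,-0.057,0,0,0],[-1,-0.002,-0.005,-0.069,0,0,0]]]'
python3 -m crank '[[[-1,0,0,-0.005,0,0,0],[-1,0,0,-0.01,0,0,0],[-1,0,0,-0.012,0,0,0]]]'

```

```text
t: 8.85
eef_pos: [0.657, 0.2048, 0.0682]
tool_rot: [-2.186, 0.083, 2.181]
contact_force: [-2.7, -1.3, -0.4]
width: -0.0
t: 9.15
eef_pos: [0.6579, 0.2048, 0.0682]
tool_rot: [-2.164, 0.087, 2.208]
contact_force: [-25.9, -1.5, 14.8]
width: -0.0001
```

```bash
python3 -m crank '[[[-1,0,0,0.03,0,0,0],[-1,-0.05,0,0.05,0,0,0],[-1,-0.1,0.02,0.09,0,0,0],[-1,-0.15,0.03,0.13,0,0,0],[0.4,-0.15,0.03,0.13,0,0,0]]]'
python3 -m crank '[[[0.4,0,0,0,0,0,0],[0.4,0,0,0,0,0,0]]]'
python3 -c "
from h import *
snap('wrist','pics/w8.png');to([.5,.2,.1])"
```

```text
t: 9.65
eef_pos: [0.5285, 0.1843, 0.2249]
tool_rot: [-2.169, 0.089, 2.203]
contact_force: [0.8, 0.3, 0.3]
width: 0.0133
t: 9.85
eef_pos: [0.5293, 0.1835, 0.2269]
tool_rot: [-2.173, 0.091, 2.197]
contact_force: [0.5, 0.0, 0.4]
width: 0.0431
t 9.9 tcp [0.5291 0.1833 0.2253] shift tool [ 0.1256 -0.0153  0.0286] w 0.051
```

View pics/w8.png

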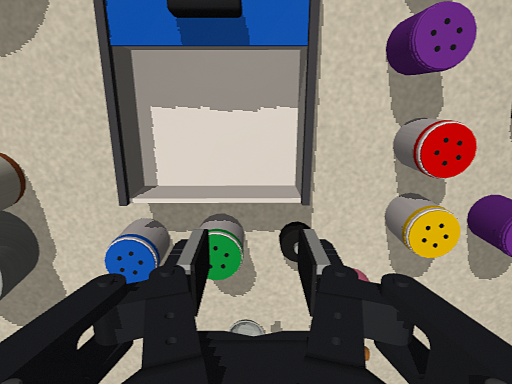

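```bash
python3 - <<'E'
from h import *
im,C=ld('pics/w8.png')
f=lambda u,v,z:onz('wrist',u,v,z,C).round(4)
print('front outer',f(126,205,.055),f(306,205,.055),'floor near',f(157,186,.005),f(297,186,.005))
print('plug l edge',f(280,240,.02),'green',f(218,253,.062),'yel',f(432,232,.062),'red',f(445,149,.062))
# plug in fixed cams: centre of black blob
for n,b in(('scene',(290,178,312,202)),('side',(245,235,275,262))):
    im=cv2.imread({'scene':'pics/sc5.png','side':'pics/si7.png'}[n]); g=cv2.cvtColor(im,cv2.COLOR_BGR2GRAY)
    m=np.zeros_like(g);x0,y0,x1,y1=b;m[y0:y1,x0:x1]=(g[y0:y1,x0:x1]<70);mm=cv2.moments(m,True);u,v=mm['m10']/mm['m00'],mm['m01']/mm['m00'];print(n,u,v,mm['m00'],onz(n,u,v,.016).round(3))
to([.430,.137,.12])
E
```

```text
front outer [0.5014 0.3188 0.055 ] [0.4864 0.1297 0.055 ] floor near [0.5068 0.2995 0.005 ] [0.4935 0.132  0.005 ]
plug l edge [0.4315 0.1571 0.02  ] green [0.4417 0.2273 0.062 ] yel [ 0.448  -0.0018  0.062 ] red [ 0.5363 -0.0074  0.062 ]
scene 298.91011235955057 195.0056179775281 178.0 [0.463 0.145 0.016]
side 257.5548780487805 251.8109756097561 164.0 [0.42  0.143 0.016]
t 9.9 tcp [0.5291 0.1833 0.2253] shift tool [0.1069 0.053  0.0938] w 0.051
```

```bash
python3 -m crank '[[[0.4,0.0,0.02,0.035,0,0,0],[0.4,0.0,0.04,0.07,0,0,0],[0.4,0.03,0.05,0.096,0.06,0,0],[0.4,0.07,0.05,0.096,0.09,0,0],[0.4,0.1,0.05,0.096,0.09,0,0]]]'
python3 -m crank '[[[0.4,0,0,0,0,0,0],[0.4,0,0,0,0,0,0]]]'
python3 -c "
from h import *
snap('wrist','pics/w9.png');to([.428,.138,.005])"
```

```text
t: 10.4
eef_pos: [0.4268, 0.1388, 0.1242]
tool_rot: [-2.12, 0.189, 2.154]
contact_force: [1.3, -0.6, 0.2]
width: 0.0596
t: 10.6
eef_pos: [0.4264, 0.1385, 0.1233]
tool_rot: [-2.117, 0.19, 2.157]
contact_force: [0.4, -0.2, 0.3]
width: 0.0598
t 10.65 tcp [0.4276 0.1391 0.1244] shift tool [ 0.1194 -0.     -0.0024] w 0.0599
```

View pics/w9.png

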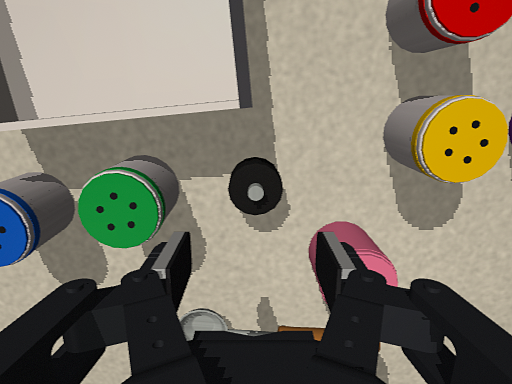

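```bash
python3 - <<'E'
from h import *
im,C=ld('pics/w9.png')
f=lambda u,v,z:onz('wrist',u,v,z,C).round(4)
print('stud',f(256,191,.036),'plug body',f(256,186,.02),'edges',f(229,186,.02),f(283,186,.02))
print('pink far top edge',f(345,222,.031),f(341,222,.062), f(312,250,.062), 'tool',tool()[1].round(3))
E
```

```text
stud [0.4271 0.1353 0.036 ] plug body [0.4264 0.1351 0.02  ] edges [0.4302 0.1567 0.02  ] [0.4227 0.1136 0.02  ]
pink far top edge [0.3876 0.0693 0.031 ] [0.4025 0.0798 0.062 ] [0.3845 0.1023 0.062 ] tool [[-0.017 -0.168 -0.986]
 [-0.006 -0.986  0.168]
 [-1.     0.009  0.015]]
```

```bash
python3 -m crank '[[[0.4,0.04,0.004,0,0,0,0],[0.4,0.08,0.004,0,0,0,0],[0.4,0.11,0.004,0,0,0,0],[0.4,0.118,0.004,0,0,0,0],[0.4,0.118,0.004,0,0,0,0]]]'
python3 -m crank '[[[-1,0,0,0,0,0,0],[-1,0,0,0,0,0,0],[-1,0,0,0,0,0,0],[-1,0,0,0,0,0,0]]]'
python3 -m crank '[[[-1,-0.04,0,0,0,0,0],[-1,-0.08,0,0,0,0,0],[-1,-0.12,0,0,0,0,0],[-1,-0.12,0,0,0,0,0]]]'
python3 -c "
from h import *
snap('wrist','pics/w10.png');to([.428,.138,.005])"
```

```text
t: 11.15
eef_pos: [0.4257, 0.1348, 0.0068]
tool_rot: [-2.119, 0.189, 2.154]
contact_force: [-0.1, 0.1, 0.0]
width: 0.0596
t: 11.55
eef_pos: [0.4279, 0.1357, 0.009]
tool_rot: [-2.123, 0.187, 2.148]
contact_force: [-1.5, -0.0, 6.2]
width: 0.0418
t: 11.95
eef_pos: [0.434, 0.1381, 0.1351]
tool_rot: [-2.136, 0.183, 2.132]
contact_force: [0.5, 0.5, -0.0]
width: 0.0418
t 12.0 tcp [0.4321 0.1371 0.1326] shift tool [ 0.1276 -0.0007  0.0039] w 0.0418
```

View pics/w10.png

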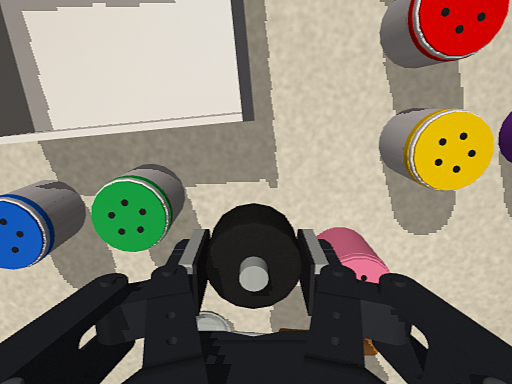

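```bash
python3 -c "
from h import *
print(tool()[1].round(3));to([.619,.211,.135]);to([.619,.211,.016])"
```

```text
[[-0.003 -0.169 -0.986]
 [-0.003 -0.986  0.169]
 [-1.     0.004  0.003]]
t 12.0 tcp [0.4321 0.1371 0.1326] shift tool [-0.0033 -0.1044 -0.1717] w 0.0418
t 12.0 tcp [0.4321 0.1371 0.1326] shift tool [ 0.1157 -0.1049 -0.172 ] w 0.0418
```

```bash
python3 -m crank '[[[-1,-0.003,-0.025,-0.04,0,0,0],[-1,-0.003,-0.05,-0.08,0,0,0],[-1,-0.003,-0.075,-0.12,0,0,0],[-1,-0.003,-0.1,-0.16,0,0,0],[-1,-0.003,-0.104,-0.172,0,0,0]]]'
python3 -m crank '[[[-1,0,0,0,0,0,0],[-1,0.04,0,0,0,0,0],[-1,0.08,0,0,0,0,0],[-1,0.1,0,0,0,0,0],[-1,0.116,0,0,0,0,0]]]'
python3 -c "
from h import *
to([.619,.211,.016])"
```

```text
t: 12.5
eef_pos: [0.6224, 0.2126, 0.1333]
tool_rot: [-2.131, 0.182, 2.136]
contact_force: [-1.2, 0.7, -0.1]
width: 0.0421
t: 13.0
eef_pos: [0.6195, 0.2113, 0.0148]
tool_rot: [-2.128, 0.184, 2.141]
contact_force: [-0.6, -0.0, -0.6]
width: 0.0418
t 13.0 tcp [0.6195 0.2113 0.0148] shift tool [-0.0012  0.0004  0.0005] w 0.0418
```

```bash
python3 -m crank '[[[0.4,0,0,0,0,0,0],[0.4,0,0,0,0,0,0],[0.4,0,0,0,0,0,0],[0.4,-0.05,0,0,0,0,0],[0.4,-0.1,0,0,0,0,0]]]'
python3 -m crank '[[[0.3,-0.05,0,0,0,0,0],[0.3,-0.1,0,0,0,0,0],[0.3,-0.13,0.03,0.03,0,0,0]]]'
python3 -c "
from h import *
snap('wrist','pics/w11.png');to([.419,-.274,.25])"
```

```text
t: 13.5
eef_pos: [0.6195, 0.2114, 0.1159]
tool_rot: [-2.127, 0.185, 2.143]
contact_force: [1.0, -0.2, 0.7]
width: 0.0598
t: 13.8
eef_pos: [0.5913, 0.1926, 0.2511]
tool_rot: [-2.135, 0.174, 2.13]
contact_force: [0.1, -0.8, 1.3]
width: 0.0556
t 13.85 tcp [0.5868 0.1874 0.2549] shift tool [0.0062 0.4831 0.0876] w 0.0557
```

View pics/w11.png

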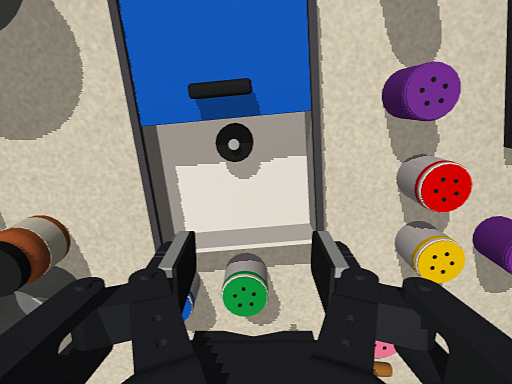

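```bash
python3 -m crank '[[[0.3,0,0.05,0.01,0,0,0],[0.3,0,0.1,0.02,0,0,0],[0.3,0,0.15,0.03,0,0,0],[0.3,0,0.2,0.04,0,0,0],[0.3,0,0.24,0.05,0,0,0]]]'
python3 -m crank '[[[0.3,0,0.05,0.01,0,0,0],[0.3,0,0.1,0.015,-0.1,0,0],[0.3,0,0.15,0.025,-0.2,0,0],[0.3,0,0.2,0.035,-0.27,0,0],[0.3,0,0.236,0.04,-0.27,0,0]]]'
python3 -m crank '[[[0.3,0,0,0,0,0,0]]]'
python3 -c "
from h import *
snap('wrist','pics/w12.png');to([.419,-.274,.25]);print(tool()[1].round(3))"
```

```text
t: 14.35
eef_pos: [0.4962, -0.0428, 0.2568]
tool_rot: [-2.14, 0.187, 2.129]
contact_force: [0.8, -1.3, 0.3]
width: 0.0553
t: 14.85
eef_pos: [0.4154, -0.2712, 0.2588]
tool_rot: [2.173, 0.099, -2.161]
contact_force: [-0.4, -0.5, 1.0]
width: 0.0555
t: 14.95
eef_pos: [0.4123, -0.2776, 0.2596]
tool_rot: [2.176, 0.084, -2.165]
contact_force: [-0.3, 0.4, 0.9]
width: 0.0551
t 15.0 tcp [ 0.4138 -0.2746  0.2598] shift tool [ 0.0099 -0.0002 -0.0052] w 0.0556
[[ 0.007  0.092 -0.996]
 [-0.01  -0.996 -0.092]
 [-1.     0.01  -0.006]]
```

View pics/w12.png

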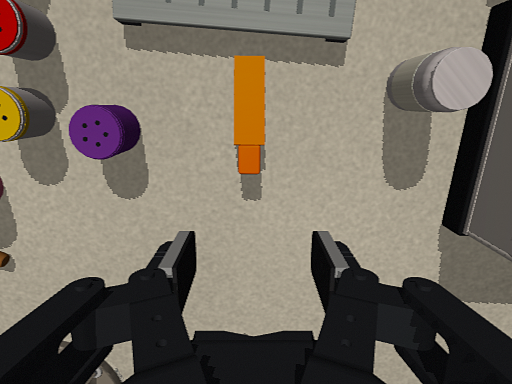

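```bash
python3 -m crank '[[[0.3,0.05,0,-0.004,0,0,0],[0.3,0.1,0,-0.005,0,0,0],[0.3,0.15,0,-0.005,0,0,0],[0.3,0.2,0,-0.005,0,0,0],[0.3,0.236,0,-0.005,0,0,0]]]'
python3 -c "
from h import *
to([.4185,-.2742,.013])"
```

```text
t: 15.5
eef_pos: [0.4204, -0.2739, 0.022]
tool_rot: [2.175, 0.094, -2.162]
contact_force: [-0.0, -0.8, 0.2]
width: 0.0555
t 15.5 tcp [ 0.4204 -0.2739  0.022 ] shift tool [0.0089 0.     0.002 ] w 0.0555
```

```bash
python3 -m crank '[[[0.3,0.009,0,0.001,0,0,0],[-1,0.009,0,0.001,0,0,0],[-1,0.009,0,0.001,0,0,0],[-1,0.009,0,0.001,0,0,0],[-1,0.009,0,0.001,0,0,0]]]'
python3 -m crank '[[[-1,-0.03,0,0,0,0,0],[-1,-0.06,0,0,0,0,0],[-1,-0.1,0,0,0,0,0],[-1,-0.14,0,0,0,0,0],[-1,-0.14,0,0,0,0,0]]]'
python3 -c "
from h import *
snap('wrist','pics/w13.png');snap('side','pics/si13.png');crop(cv2.imread('pics/si13.png'),260,40,460,220,3,'pics/si13c.png');to([.4185,-.2742,.013])"
```

```text
t: 16.0
eef_pos: [0.4213, -0.2749, 0.0151]
tool_rot: [2.178, 0.092, -2.157]
contact_force: [0.1, 1.7, 5.6]
width: 0.0249
t: 16.5
eef_pos: [0.4237, -0.2757, 0.1615]
tool_rot: [2.186, 0.082, -2.142]
contact_force: [1.6, 0.3, -0.7]
width: 0.0251
t 16.6 tcp [ 0.4202 -0.274   0.1565] shift tool [ 0.1435 -0.0018  0.0034] w 0.0251
```

View pics/w13.png

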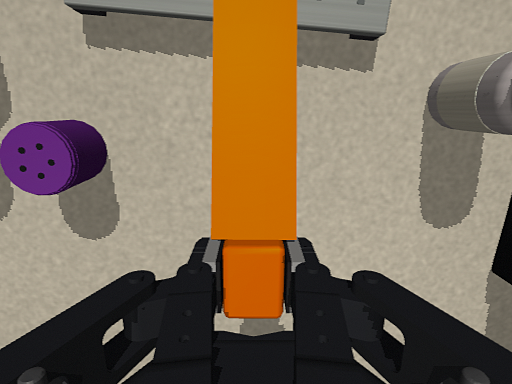

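View pics/si13c.png

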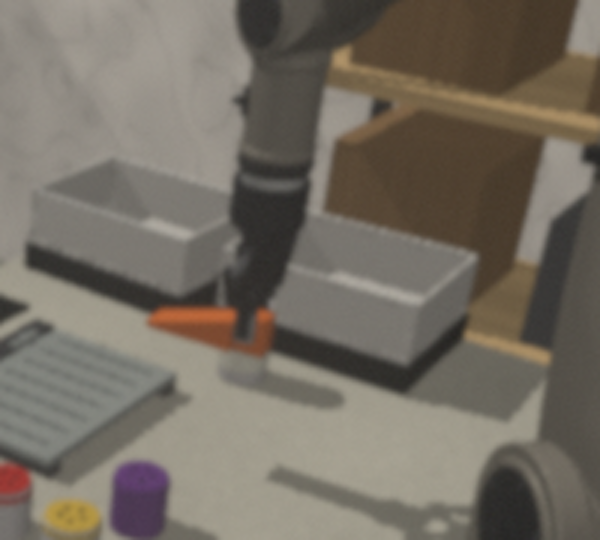

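```bash
python3 -m crank '[[[-1,-0.01,-0.04,-0.015,-0.14,0,0],[-1,-0.02,-0.08,-0.03,-0.28,0,0],[-1,-0.02,-0.12,-0.045,-0.42,0,0],[-1,-0.02,-0.16,-0.06,-0.56,0,0],[-1,-0.02,-0.2,-0.08,-0.7,0,0]]]'
python3 -c "
from h import *
to([.5403,.1675,.17]);print(tool()[1].round(3),bot.observe()['qpos'].round(2))"
```

```text
t: 17.1
eef_pos: [0.4791, -0.0658, 0.1733]
tool_rot: [1.749, 0.724, -1.742]
contact_force: [2.1, -0.8, -1.7]
width: 0.0251
t 17.1 tcp [ 0.4791 -0.0658  0.1733] shift tool [ 0.001  -0.1188 -0.21  ] w 0.0251
[[ 0.009  0.717 -0.697]
 [-0.012 -0.697 -0.717]
 [-1.     0.015  0.003]] [ 0.56  0.18 -0.58  1.99  0.14  1.   -0.85]
```

```bash
python3 -m crank '[[[-1,0,-0.024,-0.04,-0.14,0,0],[-1,0,-0.048,-0.08,-0.28,0,0],[-1,0,-0.072,-0.12,-0.42,0,0],[-1,0,-0.095,-0.165,-0.56,0,0],[-1,0,-0.1188,-0.21,-0.69,0,0]]]'
python3 -m crank '[[[-1,0,0,0,0,0,0],[-1,0,0,0,0,0,0]]]'
python3 -c "
from h import *
to([.5403,.1675,.022]);print(tool()[1].round(3),bot.observe()['qpos'].round(2))
snap('scene','pics/sc14.png');snap('wrist','pics/w14.png')"
```

```text
t: 17.6
eef_pos: [0.5391, 0.1671, 0.1693]
tool_rot: [1.258, 1.157, -1.266]
contact_force: [0.9, -1.0, -1.1]
width: 0.0251
t: 17.8
eef_pos: [0.5375, 0.1683, 0.1673]
tool_rot: [1.254, 1.161, -1.267]
contact_force: [-0.5, -0.5, -1.7]
width: 0.025
t 17.8 tcp [0.5375 0.1683 0.1673] shift tool [ 0.1453  0.0023 -0.0014] w 0.025
[[ 0.002  0.997 -0.073]
 [-0.014 -0.073 -0.997]
 [-1.     0.003  0.014]] [ 0.23  0.39 -0.78  1.8   0.32  1.08 -0.74]
```

View pics/w14.png

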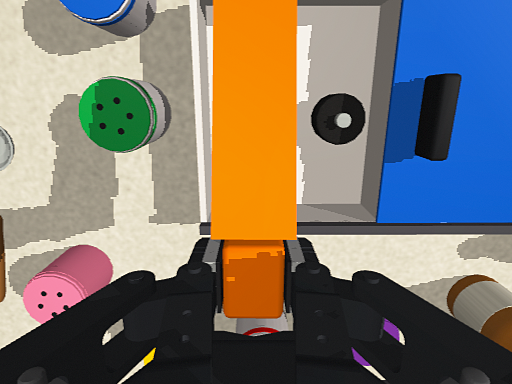

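View pics/sc14.png

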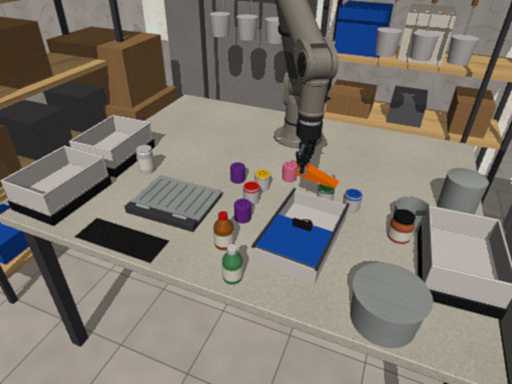

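```bash
python3 -m crank '[[[-1,0.03,0.002,0,0,0,0],[-1,0.06,0.002,0,0,0,0],[-1,0.09,0.002,0,0,0,0],[-1,0.115,0.002,0,0,0,0],[-1,0.125,0.002,0,0,0,0]]]'
python3 -m crank '[[[-1,0.005,0,0,0,0,0],[-1,0.01,0,0,0,0,0],[-1,0.015,0,0,0,0,0],[-1,0.019,0,0,0,0,0],[-1,0.019,0,0,0,0,0]]]'
python3 -c "
from h import *
to([.5403,.1675,.021]);snap('wrist','pics/w15.png')"
```

```text
t: 18.4
eef_pos: [0.5388, 0.1594, 0.0401]
tool_rot: [1.255, 1.156, -1.278]
contact_force: [-0.1, -0.8, -1.0]
width: 0.0253
t: 18.9
eef_pos: [0.5398, 0.159, 0.0218]
tool_rot: [1.256, 1.154, -1.277]
contact_force: [-0.3, -1.6, 1.7]
width: 0.0254
t 18.9 tcp [0.5398 0.159  0.0218] shift tool [ 0.0007 -0.0002 -0.0085] w 0.0254
```

View pics/w15.png

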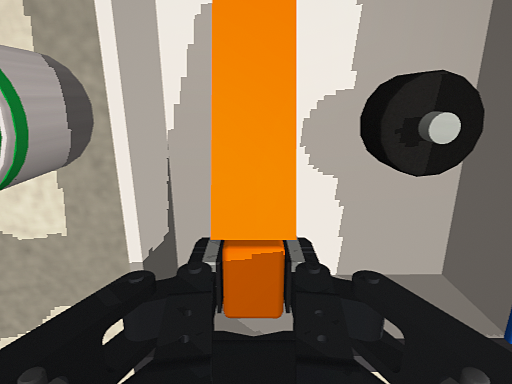

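```bash
python3 -m crank '[[[-1,0,0,-0.004,0,0,0],[-1,0,0,-0.008,0,0,0],[0,0,0,-0.008,0,0,0],[0,0,0,-0.008,0,0,0],[0,0,0,-0.008,0,0,0]]]'
python3 -m crank '[[[0,-0.03,0,0,0,0,0],[0,-0.06,0,0,0,0,0],[0,-0.1,0,0,0,0,0],[0,-0.14,0,0,0,0,0],[0,-0.18,0,0,0,0,0]]]'
python3 -c "
from h import *
to([.5403,.1675,.021]);snap('wrist','pics/w16.png')"
```

```text
t: 19.45
eef_pos: [0.5403, 0.1672, 0.0217]
tool_rot: [1.256, 1.155, -1.277]
contact_force: [0.3, -0.1, -0.2]
width: 0.0425
t: 19.95
eef_pos: [0.5398, 0.1705, 0.2031]
tool_rot: [1.255, 1.155, -1.277]
contact_force: [1.8, 0.1, -1.0]
width: 0.0424
t 19.95 tcp [0.5398 0.1705 0.2031] shift tool [ 0.1822  0.0004 -0.0005] w 0.0424
```

View pics/w16.png

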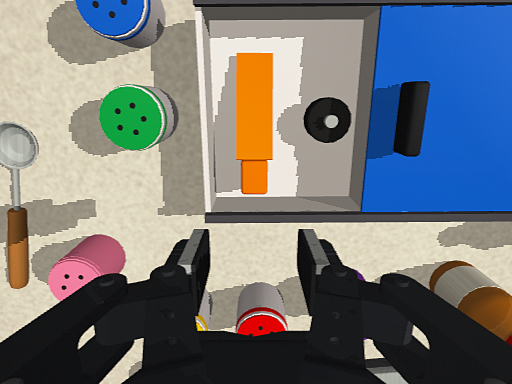

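```bash
python3 - <<'E'
from h import *
im=cv2.imread('pics/sc14.png'); crop(im,330,150,512,350,3,'pics/a.png')
a=cv2.imread('pics/side0.png'); crop(a,0,180,260,384,3,'pics/b.png')
E
```

```text
(no output)
```

View pics/a.png

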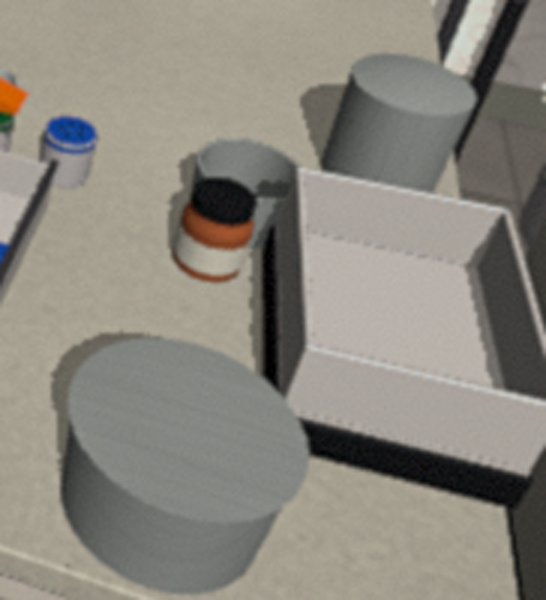

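View pics/b.png

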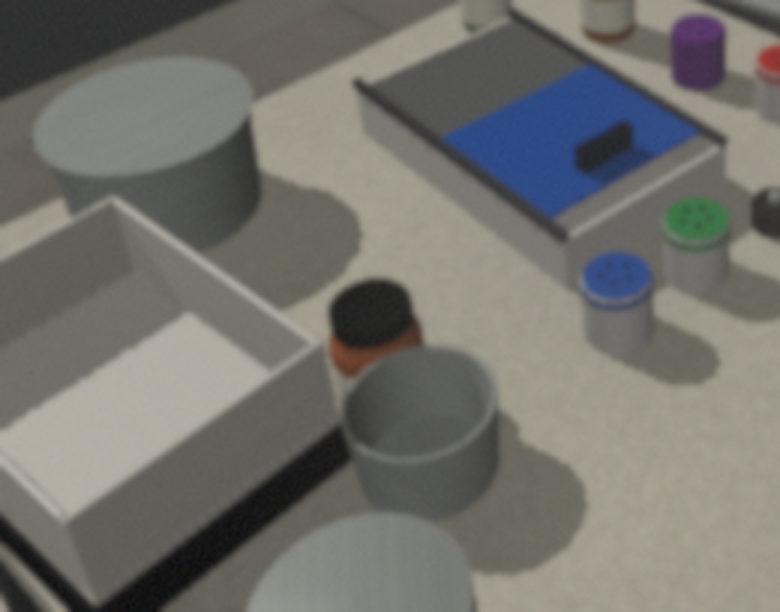

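```bash
python3 -m crank '[[[-1,0,0.035,0,0.15,0,0],[-1,0,0.07,-0.005,0.3,0,0],[-1,0,0.1,-0.01,0.45,0,0],[-1,0,0.13,-0.015,0.6,0,0],[-1,0,0.165,-0.02,0.75,0,0]]]'
python3 -m crank '[[[-1,0,0,0,0.15,0,0],[-1,0,0,0,0.3,0,0],[-1,0,0,0,0.45,0,0],[-1,0,0,0,0.6,0,0],[-1,0,0,0,0.75,0,0]]]'
python3 -c "
from h import *
to([.714,.2033,.067]);print(tool()[1].round(3),bot.observe()['qpos'].round(2))"
```

```text
t: 20.5
eef_pos: [0.7104, 0.1795, 0.2116]
tool_rot: [1.792, 0.669, -1.783]
contact_force: [-0.0, 0.3, 0.5]
width: -0.0001
t: 21.0
eef_pos: [0.7102, 0.1795, 0.2109]
tool_rot: [-2.233, 0.036, 2.21]
contact_force: [-0.1, 1.0, 0.0]
width: 0.0003
t 21.0 tcp [0.7102 0.1795 0.2109] shift tool [ 0.1435 -0.0262 -0.0019] w 0.0003
[[ 0.01  -0.017 -1.   ]
 [-0.016 -1.     0.016]
 [-1.     0.016 -0.01 ]] [-0.06  0.58 -0.41  1.33  0.25  1.28 -2.07]
```

```bash
python3 -c "
from h import *
im,C=ld('pics/w11.png')
for uv in [(190,86),(250,79),(190,97),(251,93)]: print(onz('wrist',*uv,.086,C).round(4))"
python3 -m crank '[[[-1,0.04,-0.026,-0.008,0.07,0,0],[-1,0.08,-0.026,-0.008,0.07,0,0],[-1,0.11,-0.026,-0.008,0.07,0,0],[-1,0.11,-0.026,-0.008,0.07,0,0]]]'
python3 -c "
from h import *
to([.714,.2033,.067]);print(tool()[1].round(3)); snap('wrist','pics/w17.png')"
```

```text
[0.6827 0.2376 0.086 ]
[0.6795 0.1814 0.086 ]
[0.6731 0.2398 0.086 ]
[0.6671 0.1825 0.086 ]
t: 21.4
eef_pos: [0.7158, 0.202, 0.094]
tool_rot: [-2.188, 0.116, 2.187]
contact_force: [0.2, -0.5, -0.6]
width: 0.0003
t 21.4 tcp [0.7158 0.202  0.094 ] shift tool [ 0.027  -0.0017  0.0019] w 0.0003
[[-0.001 -0.085 -0.996]
 [-0.02  -0.996  0.085]
 [-1.     0.02  -0.001]]
```

View pics/w17.png

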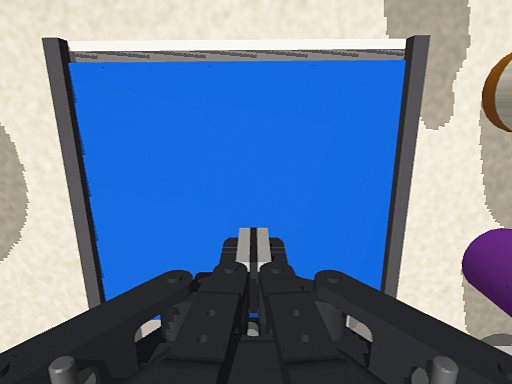

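```bash
python3 -m crank '[[[-1,0.02,-0.001,0,0,0,0],[-1,0.027,-0.001,0,0,0,0],[-1,0.027,-0.001,0.015,0,0,0],[-1,0.027,-0.001,0.03,0,0,0],[-1,0.027,-0.001,0.045,0,0,0]]]'
python3 -m crank '[[[-1,0,0,0.015,0,0,0],[-1,0,0,0.03,0,0,0],[-1,0,0,0.045,0,0,0],[-1,0,0,0.06,0,0,0],[-1,0,0,0.075,0,0,0]]]'
python3 -c "
from h import *
to([.5465,.217,.067])"
```

```text
t: 21.95
eef_pos: [0.6753, 0.2069, 0.0726]
tool_rot: [-2.197, 0.114, 2.173]
contact_force: [2.0, -0.4, -1.9]
width: -0.0002
t: 22.45
eef_pos: [0.6034, 0.2129, 0.0748]
tool_rot: [-2.203, 0.114, 2.164]
contact_force: [1.9, -0.7, 1.8]
width: -0.0003
t 22.45 tcp [0.6034 0.2129 0.0748] shift tool [0.0067 0.0008 0.0572] w -0.0003
```

```bash
python3 -m crank '[[[-1,0.003,0.001,0.012,0,0,0],[-1,0.003,0.001,0.024,0,0,0],[-1,0.003,0.001,0.036,0,0,0],[-1,0.003,0.001,0.046,0,0,0],[-1,0.003,0.001,0.052,0,0,0]]]'
python3 -m crank '[[[-1,0,0,0.003,0,0,0],[-1,0,0,0.006,0,0,0],[-1,0,0,0.009,0,0,0]]]'
```

```text
t: 22.95
eef_pos: [0.5504, 0.2167, 0.0709]
tool_rot: [-2.203, 0.113, 2.165]
contact_force: [1.3, 0.2, 1.4]
width: -0.0002
t: 23.25
eef_pos: [0.5445, 0.2171, 0.0709]
tool_rot: [-2.209, 0.112, 2.157]
contact_force: [11.5, -0.8, -5.4]
width: 0.0001
```

```bash
python3 -m crank '[[[-1,0,0,0.002,0,0,0],[-1,0,0,-0.02,0,0,0],[-1,-0.05,0,-0.03,0,0,0],[-1,-0.1,0.02,-0.03,0,0,0],[-1,-0.15,0.05,0,0,0,0]]]'
python3 -m crank '[[[0.7,-0.04,0.04,0.02,0,0,0],[0.7,-0.06,0.08,0.03,0,0,0],[0.7,-0.06,0.1,0.03,-0.03,0,0],[0.7,-0.06,0.1,0.03,-0.05,0,0]]]'
python3 -c "
from h import *
to([.537,-.007,.2]);snap('wrist','pics/w18.png');print(tool()[1].round(3))"
```

```text
t: 23.75
eef_pos: [0.5476, 0.1781, 0.2076]
tool_rot: [-2.208, 0.11, 2.156]
contact_force: [0.2, -1.8, 1.0]
width: -0.0001
t: 24.15
eef_pos: [0.5067, 0.0776, 0.2684]
tool_rot: [-2.232, 0.066, 2.181]
contact_force: [0.2, -0.3, 0.2]
width: 0.058
t 24.15 tcp [0.5067 0.0776 0.2684] shift tool [ 0.0704  0.0821 -0.0324] w 0.058
[[ 0.022 -0.041 -0.999]
 [-0.014 -0.999  0.041]
 [-1.     0.013 -0.022]]
```

View pics/w18.png

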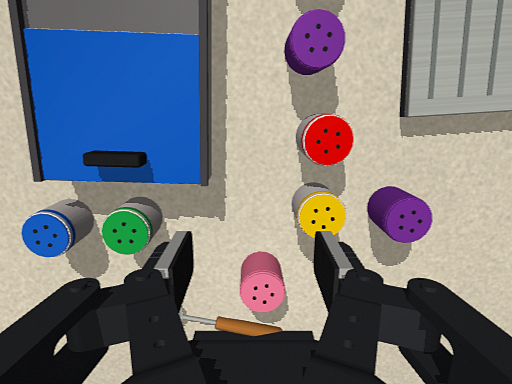

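```bash
python3 -c "
from h import *
im,C=ld('pics/w18.png'); f=lambda u,v,z:onz('wrist',u,v,z,C).round(4)
print('red',f(327,139,.062),'yel',f(322,215,.062),'green',f(128,231,.062),'blue',f(46,234,.062),'bd',f(402,116,.026))
print('pur',f(320,40,.062),f(407,218,.062),'bar',f(84,153,.086),f(146,151,.086),'cov lead',f(36,181,.06),f(207,185,.06))
im,C=ld('pics/w12.png'); f=lambda u,v,z:onz('wrist',u,v,z,C).round(4)
print(f(114,20,.026),f(352,38,.026))
"
```

```text
red [ 0.5361 -0.0089  0.062 ] yel [ 0.4473 -0.0042  0.062 ] green [0.4389 0.2258 0.062 ] blue [0.44   0.3226 0.062 ] bd [ 0.5558 -0.108   0.026 ]
pur [ 6.377e-01 -4.000e-04  6.200e-02] [ 0.4385 -0.1053  0.062 ] bar [0.5358 0.2486 0.086 ] [0.5349 0.1846 0.086 ] cov lead [0.5038 0.322  0.06  ] [0.4897 0.1284 0.06  ]
[ 0.5529 -0.1172  0.026 ] [ 0.5586 -0.3766  0.026 ]
```

```bash
cat >> h.py <<'E'
def go(p,yaw):
    o,M=tool(); c,s=np.cos(np.radians(yaw)),np.sin(np.radians(yaw))
    D=np.array([[0,s,-c],[0,-c,-s],[-1,0,0.]])
    d=M.T@(np.asarray(p)-o['eef_pos']); w=R.from_matrix(M.T@D).as_rotvec()
    print('t',round(o['t'],2),'tcp',o['eef_pos'].round(4),'shift',d.round(4),'turn',w.round(3),'w',round(o['width'],4),'F',o['contact_force'].round(1))
E
python3 -c "
from h import *
go([.536,-.008,.13],0)"
```

```text
t 24.2 tcp [0.5067 0.0803 0.2677] shift [ 0.1395  0.0852 -0.0298] turn [-0.041 -0.022 -0.014] w 0.0654 F [ 0.1  0.7 -0.4]
```

```bash
python3 -m crank '[[[0.7,0.02,0.04,-0.02,-0.04,-0.022,-0.014],[0.7,0.06,0.08,-0.03,-0.04,-0.022,-0.014],[0.7,0.1,0.085,-0.03,-0.04,-0.022,-0.014],[0.7,0.139,0.085,-0.03,-0.04,-0.022,-0.014],[0.7,0.139,0.085,-0.03,-0.04,-0.022,-0.014]]]'
python3 -m crank '[[[0.7,0,0,0,0,0,0]]]'
python3 -c "
from h import *
snap('wrist','pics/w19.png');go([.536,-.008,.015],0)"
```

```text
t: 24.7
eef_pos: [0.5308, -0.0067, 0.1242]
tool_rot: [-2.204, -0.003, 2.237]
contact_force: [-1.1, -0.8, 0.1]
width: 0.0725
t: 24.8
eef_pos: [0.5311, -0.0047, 0.1243]
tool_rot: [-2.203, -0.007, 2.238]
contact_force: [0.4, 0.7, 1.2]
width: 0.0723
t 24.85 tcp [ 0.5306 -0.0046  0.1242] shift [ 0.1091  0.0038 -0.0072] turn [0.003 0.016 0.004] w 0.0726 F [-0.1 -0.3 -0.4]
```

View pics/w19.png

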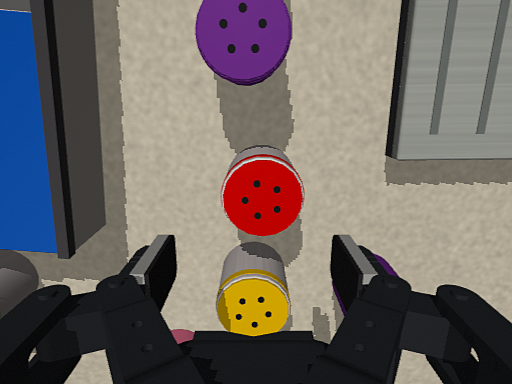

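```bash
python3 -c "
from h import *
im,C=ld('pics/w19.png'); f=lambda u,v,z:onz('wrist',u,v,z,C).round(4)
p=f(262,196,.062);print(p,f(222,196,.062),f(303,196,.062),'yel',f(254,308,.062)); go([p[0],p[1],.015],0)"
```

```text
[ 0.5365 -0.0105  0.062 ] [0.5364 0.0167 0.062 ] [ 0.5366 -0.0385  0.062 ] yel [ 0.4469 -0.0053  0.062 ]
t 24.85 tcp [ 0.5306 -0.0046  0.1242] shift [ 0.1091  0.0063 -0.0077] turn [0.003 0.016 0.004] w 0.0726 F [-0.1 -0.3 -0.4]
```

```bash
python3 -m crank '[[[0.7,0.02,0.006,-0.006,0,0.015,0],[0.7,0.055,0.006,-0.007,0,0.015,0],[0.7,0.09,0.006,-0.007,0,0.015,0],[0.7,0.108,0.006,-0.007,0,0.015,0],[0.7,0.109,0.006,-0.007,0,0.015,0]]]'
python3 -m crank '[[[-1,0,0,0,0,0,0],[-1,0,0,0,0,0,0],[-1,0,0,0,0,0,0],[-1,0,0,0,0,0,0]]]'
python3 -m crank '[[[-1,-0.04,0,0,0,0,0],[-1,-0.08,0,0,0,0,0],[-1,-0.11,0,0,0,0,0],[-1,-0.12,0,0,0,0,0]]]'
python3 -c "
from h import *
go([.6826,-.179,.145],1.3);snap('wrist','pics/w20.png')"
```

```text
t: 25.35
eef_pos: [0.5353, -0.0091, 0.0146]
tool_rot: [-2.218, -0.009, 2.225]
contact_force: [-0.8, 1.0, 0.6]
width: 0.0726
t: 25.75
eef_pos: [0.5374, -0.0085, 0.0168]
tool_rot: [-2.223, -0.01, 2.22]
contact_force: [-0.1, 1.4, 7.5]
width: 0.0568
t: 26.15
eef_pos: [0.5396, -0.009, 0.1406]
tool_rot: [-2.23, -0.009, 2.213]
contact_force: [0.5, 0.7, -1.1]
width: 0.057
t 26.15 tcp [ 0.5396 -0.009   0.1406] shift [-0.0039  0.1706 -0.1424] turn [-0.019 -0.008  0.004] w 0.057 F [ 0.5  0.7 -1.1]
```

View pics/w20.png

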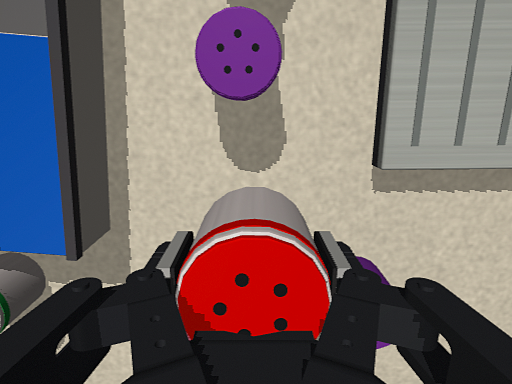

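```bash
python3 -m crank '[[[-1,-0.004,0.035,-0.025,0,0,0],[-1,-0.004,0.07,-0.055,0,0,0],[-1,-0.004,0.105,-0.085,0,0,0],[-1,-0.004,0.14,-0.115,-0.02,-0.008,0.004],[-1,-0.004,0.17,-0.142,-0.02,-0.008,0.004]]]'
python3 -m crank '[[[-1,0,0,0,0,0,0],[-1,0,0,0,0,0,0]]]'
python3 -c "
from h import *
go([.6826,-.179,.044],1.3)"
```

```text
t: 26.7
eef_pos: [0.6819, -0.1807, 0.1422]
tool_rot: [2.205, 0.026, -2.214]
contact_force: [-0.2, 0.4, -1.1]
width: 0.0569
t: 26.9
eef_pos: [0.6803, -0.1817, 0.1388]
tool_rot: [2.201, 0.024, -2.221]
contact_force: [-0.6, 0.6, -1.6]
width: 0.057
t 26.9 tcp [ 0.6803 -0.1817  0.1388] shift [ 0.0948 -0.0026 -0.0032] turn [-0.002  0.009  0.001] w 0.057 F [-0.6  0.6 -1.6]
```

```bash
python3 -m crank '[[[-1,0.03,-0.002,-0.003,0,0.009,0],[-1,0.06,-0.002,-0.003,0,0.009,0],[-1,0.08,-0.002,-0.003,0,0.009,0],[-1,0.088,-0.002,-0.003,0,0.009,0],[-1,0.095,-0.002,-0.003,0,0.009,0]]]'
python3 -c "
from h import *
go([.6826,-.179,.044],1.3)"
```

```text
t: 27.4
eef_pos: [0.6817, -0.1779, 0.043]
tool_rot: [2.21, 0.027, -2.213]
contact_force: [0.4, 0.6, -1.3]
width: 0.057
t 27.4 tcp [ 0.6817 -0.1779  0.043 ] shift [-0.001   0.0011 -0.0009] turn [0.    0.001 0.002] w 0.057 F [ 0.4  0.6 -1.3]
```

```bash
python3 -m crank '[[[-1,0.001,0,0,0,0,0],[0.7,0.001,0,0,0,0,0],[0.7,0.001,0,0,0,0,0],[0.7,0.001,0,0,0,0,0],[0.7,-0.04,0,0,0,0,0]]]'
python3 -m crank '[[[0.7,-0.05,0,0,0,0,0],[0.7,-0.1,0,0,0,0,0],[0.7,-0.1,-0.03,0.04,0,0,0],[0.7,-0.1,-0.06,0.08,0,0,0],[0.7,-0.1,-0.09,0.12,0,0,0]]]'
python3 -c "
from h import *
snap('wrist','pics/w21.png');go([.447,-.005,.14],0)"
```

```text
t: 27.9
eef_pos: [0.6771, -0.1772, 0.0776]
tool_rot: [2.198, 0.031, -2.227]
contact_force: [0.6, -0.3, -0.6]
width: 0.0729
t: 28.4
eef_pos: [0.5554, -0.0895, 0.1805]
tool_rot: [2.2, 0.03, -2.225]
contact_force: [-0.0, 0.7, 0.5]
width: 0.0725
t 28.45 tcp [ 0.5452 -0.083   0.178 ] shift [ 0.0411 -0.0805  0.0949] turn [0.029 0.025 0.008] w 0.0723 F [-8.6  4.2 -1.7]
```

View pics/w21.png

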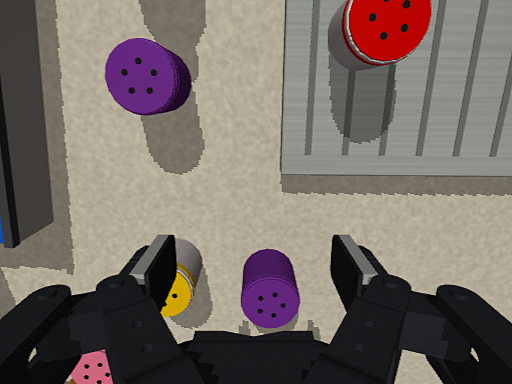

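```bash
python3 -m crank '[[[0.7,0,-0.03,0.035,0.029,0.025,0.008],[0.7,0,-0.06,0.07,0.029,0.025,0.008],[0.7,0.02,-0.08,0.095,0.029,0.025,0.008],[0.7,0.041,-0.08,0.095,0.029,0.025,0.008],[0.7,0.041,-0.08,0.095,0.029,0.025,0.008]]]'
python3 -m crank '[[[0.7,0,0,0,0,0,0],[0.7,0,0,0,0,0,0]]]'
python3 -c "
from h import *
snap('wrist','pics/w22.png');go([.447,-.005,.016],0)"
```

```text
t: 28.95
eef_pos: [0.4446, -0.0051, 0.1387]
tool_rot: [2.215, 0.002, -2.225]
contact_force: [-0.5, -1.3, 0.1]
width: 0.0724
t: 29.15
eef_pos: [0.4459, -0.0055, 0.1396]
tool_rot: [2.218, 0.001, -2.223]
contact_force: [-0.6, -0.0, 0.7]
width: 0.0727
t 29.2 tcp [ 0.446  -0.0056  0.1396] shift [ 0.1236 -0.0006 -0.0013] turn [ 0.001  0.002 -0.001] w 0.0727 F [0.1 0.8 0.7]
```

View pics/w22.png

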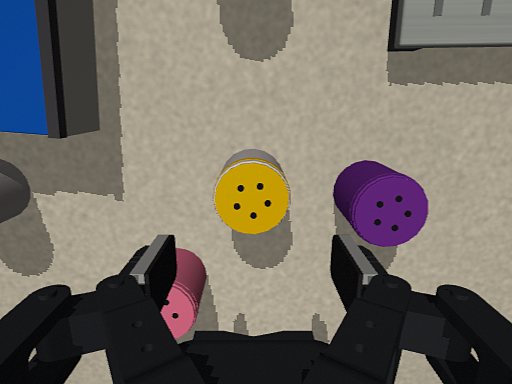

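```bash
python3 -c "
from h import *
im,C=ld('pics/w22.png'); f=lambda u,v,z:onz('wrist',u,v,z,C).round(4)
p=f(252,197,.062);print(p,'pur',f(334,192,.03),f(351,205,.062),'pink',f(205,262,.03),f(195,300,.062)); go([p[0],p[1],.015],0)"
```

```text
[ 0.4467 -0.0048  0.062 ] pur [ 0.4412 -0.0732  0.03  ] [ 0.4405 -0.0779  0.062 ] pink [0.3762 0.0373 0.03  ] [0.3596 0.0413 0.062 ]
t 29.2 tcp [ 0.446  -0.0056  0.1396] shift [ 0.1246 -0.0008 -0.001 ] turn [ 0.001  0.002 -0.001] w 0.0727 F [0.1 0.8 0.7]
```

```bash
python3 -m crank '[[[0.7,0.04,-0.001,-0.001,0,0,0],[0.7,0.08,-0.001,-0.001,0,0,0],[0.7,0.11,-0.001,-0.001,0,0,0],[0.7,0.124,-0.001,-0.001,0,0,0],[0.7,0.124,-0.001,-0.001,0,0,0]]]'
python3 -m crank '[[[-1,0,0,0,0,0,0],[-1,0,0,0,0,0,0],[-1,0,0,0,0,0,0],[-1,0,0,0,0,0,0]]]'
python3 -m crank '[[[-1,-0.04,0,0,0,0,0],[-1,-0.08,0,0,0,0,0],[-1,-0.12,0,0,0,0,0],[-1,-0.14,0,0,0,0,0]]]'
python3 -c "
from h import *
go([.6854,-.303,.155],1.3);snap('side','pics/si23.png');print(bot.observe()['qpos'].round(2))"
```

```text
t: 29.7
eef_pos: [0.446, -0.005, 0.0142]
tool_rot: [2.215, -0.0, -2.228]
contact_force: [-0.0, 0.2, 0.5]
width: 0.0724
t: 30.1
eef_pos: [0.4472, -0.0051, 0.0152]
tool_rot: [2.218, -0.001, -2.225]
contact_force: [0.3, -0.3, 3.0]
width: 0.0569
t: 30.5
eef_pos: [0.4492, -0.0049, 0.1587]
tool_rot: [2.224, -0.001, -2.219]
contact_force: [0.5, 0.2, -2.4]
width: 0.0568
t 30.5 tcp [ 0.4492 -0.0049  0.1587] shift [ 0.0045  0.298  -0.2362] turn [-0.023 -0.002 -0.001] w 0.0568 F [ 0.5  0.2 -2.4]
[ 0.28  0.13 -0.39  2.07  0.06  0.95 -1.72]
```

View pics/si23.png

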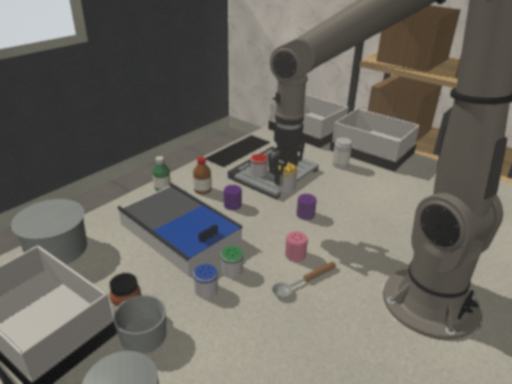

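```bash
python3 -m crank '[[[-1,0.004,0.035,-0.025,0,0,0],[-1,0.004,0.07,-0.055,0,0,0],[-1,0.004,0.105,-0.085,0,0,0],[-1,0.004,0.14,-0.11,0,0,0],[-1,0.004,0.175,-0.137,0,0,0]]]'
python3 -m crank '[[[-1,0,0.035,-0.027,0,0,0],[-1,0,0.07,-0.055,0,0,0],[-1,0,0.1,-0.08,0,0,0],[-1,0,0.123,-0.098,-0.02,0,0],[-1,0,0.123,-0.098,-0.02,0,0]]]'
python3 -m crank '[[[-1,0,0,0,0,0,0]]]'
python3 -c "
from h import *
go([.6854,-.303,.043],1.3)"
```

```text
t: 31.05
eef_pos: [0.5876, -0.1813, 0.1565]
tool_rot: [2.226, -0.001, -2.217]
contact_force: [0.8, -0.5, -1.3]
width: 0.0563
t: 31.55
eef_pos: [0.6856, -0.3093, 0.1544]
tool_rot: [2.215, 0.013, -2.209]
contact_force: [-0.2, -0.2, -2.3]
width: 0.0571
t: 31.65
eef_pos: [0.6852, -0.3085, 0.1528]
tool_rot: [2.214, 0.015, -2.213]
contact_force: [0.3, 0.7, -1.8]
width: 0.057
t 31.65 tcp [ 0.6852 -0.3085  0.1528] shift [ 0.1098 -0.0056 -0.0002] turn [-0.008 -0.001 -0.001] w 0.057 F [ 0.3  0.7 -1.8]
```

```bash
python3 -m crank '[[[-1,0.04,-0.005,0,0,0,0],[-1,0.08,-0.005,0,0,0,0],[-1,0.098,-0.005,0,0,0,0],[-1,0.106,-0.005,0,0,0,0],[-1,0.111,-0.005,0,0,0,0]]]'
python3 -c "
from h import *
go([.6854,-.303,.0412],1.3)"
```

```text
t: 32.15
eef_pos: [0.6855, -0.3034, 0.0421]
tool_rot: [2.215, 0.015, -2.212]
contact_force: [-0.1, -0.7, -1.3]
width: 0.0571
t 32.15 tcp [ 0.6855 -0.3034  0.0421] shift [ 0.0009 -0.0004  0.0001] turn [-0.008 -0.001 -0.001] w 0.0571 F [-0.1 -0.7 -1.3]
```

```bash
python3 -m crank '[[[-1,0.001,0,0,0,0,0],[0.7,0.001,0,0,0,0,0],[0.7,0.001,0,0,0,0,0],[0.7,0.001,0,0,0,0,0],[0.7,-0.04,0,0,0,0,0]]]'
python3 -m crank '[[[0.7,-0.05,0,0,0,0,0],[0.7,-0.1,0,0,0,0,0],[0.7,-0.14,-0.02,0.03,0,0,0],[0.7,-0.14,-0.06,0.06,0,0,0],[0.7,-0.14,-0.1,0.09,0,0,0]]]'
python3 -m crank '[[[0.7,0,-0.04,0.015,0,0,0],[0.7,0,-0.085,0.03,0,0,0]]]'
python3 -c "
from h import *
snap('wrist','pics/w24.png');go([.4389,.226,.2],-4)"
```

```text
t: 32.65
eef_pos: [0.6811, -0.3019, 0.0766]
tool_rot: [2.204, 0.02, -2.226]
contact_force: [-0.9, -0.6, -0.5]
width: 0.0725
t: 33.15
eef_pos: [0.5928, -0.2057, 0.2207]
tool_rot: [2.211, 0.016, -2.22]
contact_force: [0.6, 1.0, 0.3]
width: 0.0723
t: 33.35
eef_pos: [0.5609, -0.1208, 0.2225]
tool_rot: [2.214, 0.012, -2.217]
contact_force: [0.8, -0.2, -0.0]
width: 0.0723
t 33.4 tcp [ 0.5588 -0.1096  0.2225] shift [ 0.0252 -0.3381  0.1121] turn [0.093 0.005 0.006] w 0.0728 F [-3.8  7.4 -0.1]
```

View pics/w24.png

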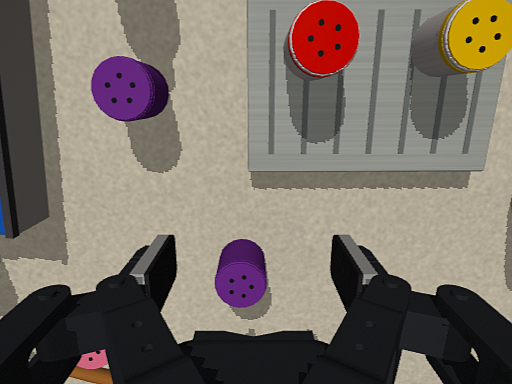

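```bash
python3 -m crank '[[[0.7,0,-0.045,0.015,0.03,0,0],[0.7,0,-0.09,0.03,0.06,0,0],[0.7,0,-0.135,0.045,0.09,0,0],[0.7,0,-0.18,0.06,0.09,0,0],[0.7,0,-0.22,0.073,0.09,0,0]]]'
python3 -m crank '[[[0.7,0.01,-0.04,0.012,0,0,0],[0.7,0.02,-0.08,0.025,0,0,0],[0.7,0.03,-0.115,0.03,0,0,0],[0.7,0.04,-0.115,0.03,0,0,0],[0.7,0.04,-0.115,0.03,0,0,0]]]'
python3 -m crank '[[[0.7,0,0,0,0,0,0]]]'
python3 -c "
from h import *
snap('wrist','pics/w25.png');go([.4389,.226,.14],-4)"
```

```text
t: 33.9
eef_pos: [0.48, 0.1112, 0.2253]
tool_rot: [-2.181, 0.064, 2.188]
contact_force: [1.0, -0.4, 0.5]
width: 0.0727
t: 34.4
eef_pos: [0.4568, 0.2282, 0.1854]
tool_rot: [-2.181, 0.063, 2.191]
contact_force: [-0.7, -0.9, -0.1]
width: 0.0728
t: 34.5
eef_pos: [0.4575, 0.2268, 0.1857]
tool_rot: [-2.181, 0.066, 2.19]
contact_force: [-0.1, 0.0, -0.9]
width: 0.0729
t 34.55 tcp [0.4575 0.2267 0.1857] shift [0.0458 0.0022 0.0184] turn [0.004 0.004 0.005] w 0.0732 F [-0.7 -0.9 -0. ]
```

View pics/w25.png

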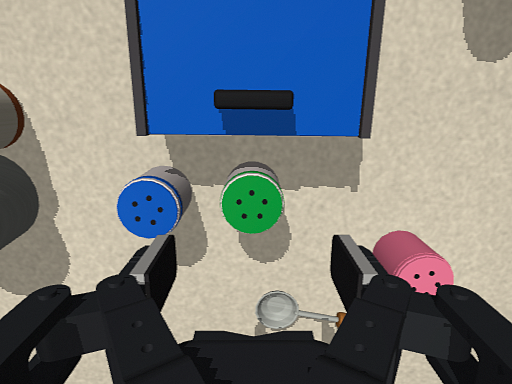

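```bash
python3 -c "
from h import *
im,C=ld('pics/w25.png'); f=lambda u,v,z:onz('wrist',u,v,z,C).round(4)
p=f(252,204,.062);print(p,'blue',f(149,208,.062),'blue right',f(191,185,.03),'lead',f(145,135,.06),f(362,136,.06),'ladle',f(277,309,.02),f(263,292,.02)); go([p[0],p[1],.0155],-4)"
```

```text
[0.4374 0.2297 0.062 ] blue [0.4396 0.3221 0.062 ] blue right [0.4502 0.2892 0.03  ] lead [0.504  0.3161 0.06  ] [0.4911 0.133  0.06  ] ladle [0.2957 0.2109 0.02  ] [0.3188 0.2256 0.02  ]
t 34.55 tcp [0.4575 0.2267 0.1857] shift [ 0.1703 -0.0009  0.0196] turn [0.004 0.004 0.005] w 0.0732 F [-0.7 -0.9 -0. ]
```

```bash
python3 -m crank '[[[0.6,0.03,-0.001,0.019,0,0,0],[0.6,0.06,-0.001,0.0195,0,0,0],[0.6,0.09,-0.001,0.0195,0,0,0],[0.6,0.12,-0.001,0.0195,0,0,0],[0.6,0.14,-0.001,0.0195,0,0,0]]]'
python3 -c "
from h import *
go([.4374,.2297,.0155],-4)"
```

```text
t: 35.05
eef_pos: [0.4379, 0.2277, 0.0446]
tool_rot: [-2.18, 0.071, 2.19]
contact_force: [0.1, -0.2, -0.5]
width: 0.0687
t 35.05 tcp [0.4379 0.2277 0.0446] shift [ 0.0291 -0.0019  0.0004] turn [0.001 0.005 0.003] w 0.0687 F [ 0.1 -0.2 -0.5]
```

```bash
python3 -m crank '[[[0.6,0.02,-0.002,0,0,0,0],[0.6,0.029,-0.002,0,0,0,0],[-1,0.029,-0.002,0,0,0,0],[-1,0.029,-0.002,0,0,0,0],[-1,0.029,-0.002,0,0,0,0]]]'
python3 -m crank '[[[-1,0,0,0,0,0,0]]]'
python3 -m crank '[[[-1,-0.04,0,0,0,0,0],[-1,-0.08,0,0,0,0,0],[-1,-0.12,0,0,0,0,0],[-1,-0.14,0,0,0,0,0]]]'
python3 -c "
from h import *
snap('wrist','pics/w26.png');go([.5,-.05,.17],0)"
```

```text
t: 35.55
eef_pos: [0.4386, 0.2298, 0.0165]
tool_rot: [-2.181, 0.071, 2.187]
contact_force: [0.1, 0.7, -1.8]
width: 0.0569
t: 35.65
eef_pos: [0.4391, 0.2298, 0.0172]
tool_rot: [-2.182, 0.071, 2.186]
contact_force: [-0.1, 0.8, -1.0]
width: 0.0569
t: 36.05
eef_pos: [0.4409, 0.2303, 0.1612]
tool_rot: [-2.187, 0.068, 2.178]
contact_force: [0.8, -0.2, -1.6]
width: 0.0568
t 36.1 tcp [0.4422 0.2311 0.1633] shift [-0.0086  0.2763 -0.0773] turn [-0.07  -0.007  0.008] w 0.0569 F [0.1 0.3 1.8]
```

View pics/w26.png

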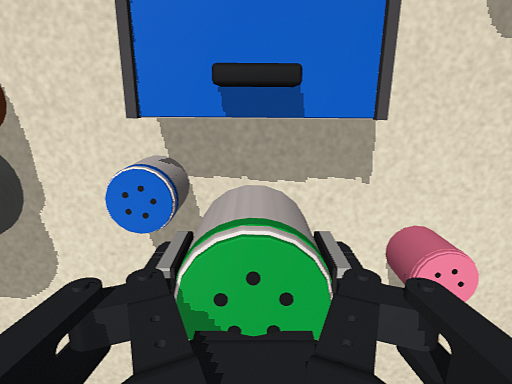

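```bash
python3 -m crank '[[[-1,-0.005,0.045,-0.01,0,0,0],[-1,-0.008,0.09,-0.02,0,0,0],[-1,-0.008,0.135,-0.035,-0.02,0,0],[-1,-0.008,0.18,-0.05,-0.05,0,0],[-1,-0.008,0.225,-0.065,-0.07,0,0]]]'
python3 -m crank '[[[-1,0,0.045,-0.02,0,0,0],[-1,0,0.09,-0.035,0,0,0],[-1,0,0.135,-0.05,0,0,0],[-1,0,0.18,-0.065,-0.02,0,0],[-1,0,0.225,-0.08,-0.02,0,0]]]'
python3 -c "
from h import *
go([.6094,-.305,.17],1.3)"
```

```text
t: 36.6
eef_pos: [0.4911, 0.0001, 0.1696]
tool_rot: [-2.227, -0.01, 2.21]
contact_force: [1.4, -0.4, -1.9]
width: 0.0565
t: 37.1
eef_pos: [0.5713, -0.2265, 0.1678]
tool_rot: [2.222, 0.033, -2.206]
contact_force: [-0.1, 0.7, -1.2]
width: 0.0562
t 37.1 tcp [ 0.5713 -0.2265  0.1678] shift [-0.0026  0.0793 -0.0364] turn [-0.001 -0.007  0.008] w 0.0562 F [-0.1  0.7 -1.2]
```

```bash
python3 -m crank '[[[-1,0,0.035,-0.018,0,0,0],[-1,0,0.07,-0.034,0,-0.007,0.008],[-1,0,0.079,-0.036,0,-0.007,0.008],[-1,0,0.079,-0.036,0,-0.007,0.008],[-1,0,0.079,-0.036,0,-0.007,0.008]]]'
python3 -c "
from h import *
go([.6094,-.305,.043],1.3)"
```

```text
t: 37.6
eef_pos: [0.6085, -0.3027, 0.1667]
tool_rot: [2.209, 0.028, -2.212]
contact_force: [0.4, 1.4, -0.8]
width: 0.0571
t 37.6 tcp [ 0.6085 -0.3027  0.1667] shift [ 0.1237  0.0025 -0.001 ] turn [0.001 0.001 0.002] w 0.0571 F [ 0.4  1.4 -0.8]
```

```bash
python3 -m crank '[[[-1,0.04,0.002,-0.001,0,0,0],[-1,0.08,0.002,-0.001,0,0,0],[-1,0.11,0.002,-0.001,0,0,0],[-1,0.118,0.002,-0.001,0,0,0],[-1,0.124,0.002,-0.001,0,0,0]]]'
python3 -c "
from h import *
go([.6094,-.305,.043],1.3);snap('side','pics/si27.png');crop(cv2.imread('pics/si27.png'),180,100,380,250,4,'pics/si27c.png')"
```

```text
t: 38.1
eef_pos: [0.6095, -0.3027, 0.0427]
tool_rot: [2.208, 0.031, -2.212]
contact_force: [0.0, 0.9, -1.0]
width: 0.0568
t 38.1 tcp [ 0.6095 -0.3027  0.0427] shift [-0.0003  0.0023  0.0001] turn [0.003 0.001 0.003] w 0.0568 F [ 0.   0.9 -1. ]
```

View pics/si27c.png

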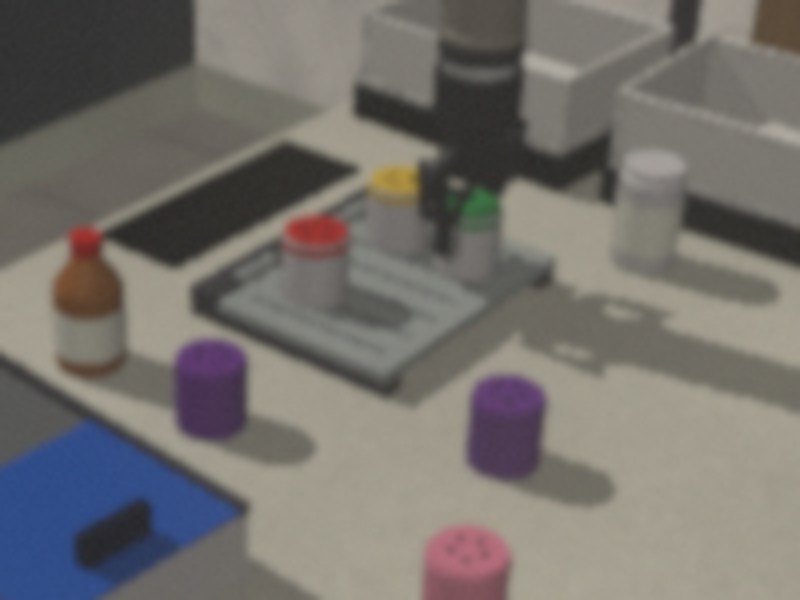

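```bash
python3 -m crank '[[[-1,0.001,0,0,0,0,0],[0.6,0.001,0,0,0,0,0],[0.6,0.001,0,0,0,0,0],[0.6,0.001,0,0,0,0,0],[0.6,-0.04,0,0,0,0,0]]]'
python3 -m crank '[[[0.6,-0.05,0,0,0,0,0],[0.6,-0.1,0,0,0,0,0],[0.6,-0.14,-0.03,0.01,0,0,0],[0.6,-0.14,-0.07,0.025,0,0,0],[0.6,-0.14,-0.11,0.04,0,0,0]]]'
python3 -m crank '[[[0.6,0,-0.045,0.015,0,0,0],[0.6,0,-0.09,0.03,0,0,0]]]'
python3 -c "
from h import *
snap('wrist','pics/w28.png');go([.4396,.322,.2],-4)"
```

```text
t: 38.65
eef_pos: [0.6055, -0.3018, 0.0779]
tool_rot: [2.2, 0.035, -2.225]
contact_force: [0.1, -0.3, -0.6]
width: 0.0685
t: 39.15
eef_pos: [0.5652, -0.1931, 0.2218]
tool_rot: [2.205, 0.032, -2.219]
contact_force: [0.3, 0.7, -0.7]
width: 0.0682
t: 39.35
eef_pos: [0.5327, -0.1023, 0.2236]
tool_rot: [2.208, 0.031, -2.217]
contact_force: [0.9, 0.5, -0.6]
width: 0.0684
t 39.4 tcp [ 0.5301 -0.0922  0.2236] shift [ 0.0287 -0.4168  0.0762] turn [0.104 0.008 0.011] w 0.0681 F [-3.1  7.2  0. ]
```

View pics/w28.png

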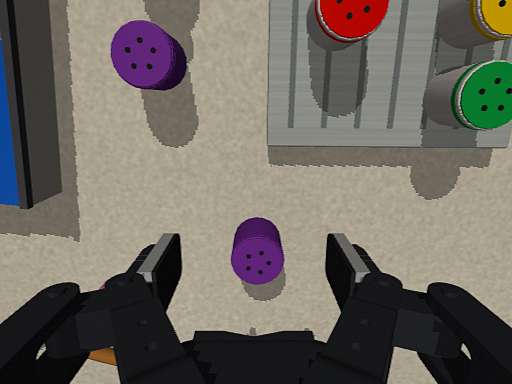

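```bash
python3 -m crank '[[[0.6,0,-0.045,0.008,0.03,0,0],[0.6,0,-0.09,0.016,0.06,0,0],[0.6,0,-0.135,0.024,0.1,0,0],[0.6,0,-0.18,0.032,0.1,0,0],[0.6,0,-0.225,0.04,0.1,0,0]]]'
python3 -m crank '[[[0.6,0.01,-0.045,0.012,0,0,0],[0.6,0.02,-0.09,0.024,0,0,0],[0.6,0.03,-0.135,0.03,0,0,0],[0.6,0.04,-0.18,0.04,0,0,0],[0.6,0.05,-0.195,0.055,0,0,0]]]'
python3 -m crank '[[[0.6,0,0,0,0,0,0],[0.6,0,0,0,0,0,0]]]'
python3 -c "
from h import *
snap('wrist','pics/w29.png');go([.4396,.322,.14],-4)"
```

```text
t: 39.9
eef_pos: [0.4822, 0.133, 0.2272]
tool_rot: [-2.176, 0.061, 2.19]
contact_force: [1.7, 0.7, -0.5]
width: 0.0686
t: 40.4
eef_pos: [0.4393, 0.3373, 0.1803]
tool_rot: [-2.177, 0.05, 2.188]
contact_force: [-0.2, -0.4, 0.3]
width: 0.0683
t: 40.6
eef_pos: [0.4397, 0.3375, 0.1807]
tool_rot: [-2.178, 0.049, 2.188]
contact_force: [-0.4, -0.3, -0.6]
width: 0.0682
t 40.65 tcp [0.4406 0.3363 0.1809] shift [ 0.0406  0.015  -0.0001] turn [0.007 0.004 0.015] w 0.0685 F [ 0.9 -0.8 -0.6]
```

View pics/w29.png

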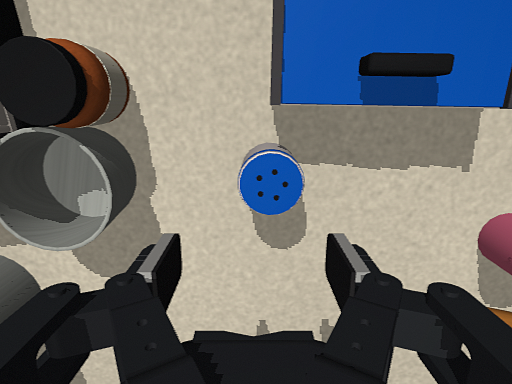

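```bash
python3 -c "
from h import *
im,C=ld('pics/w29.png'); f=lambda u,v,z:onz('wrist',u,v,z,C).round(4)
p=f(271,183,.062);print(p,f(239,183,.062),f(303,183,.062)); go([p[0],p[1],.0155],-4)"
```

```text
[0.4393 0.324  0.062 ] [0.4409 0.3514 0.062 ] [0.4378 0.2966 0.062 ]
t 40.65 tcp [0.4406 0.3363 0.1809] shift [ 0.1652  0.0149 -0.0002] turn [0.007 0.004 0.015] w 0.0685 F [ 0.9 -0.8 -0.6]
```

```bash
python3 -m crank '[[[0.7,0.03,0.013,0,0,0,0.015],[0.7,0.06,0.0145,0,0,0,0.015],[0.7,0.09,0.0145,0,0,0,0.015],[0.7,0.11,0.0145,0,0,0,0.015],[0.7,0.12,0.0145,0,0,0,0.015]]]'
python3 -c "
from h import *
go([.4393,.324,.0155],-4)"
```

```text
t: 41.15
eef_pos: [0.4404, 0.3207, 0.0594]
tool_rot: [-2.183, 0.075, 2.194]
contact_force: [-0.6, 0.6, 0.4]
width: 0.0727
t 41.15 tcp [0.4404 0.3207 0.0594] shift [ 0.0439 -0.0033  0.0011] turn [ 0.003  0.005 -0.002] w 0.0727 F [-0.6  0.6  0.4]
```

```bash
python3 -m crank '[[[0.7,0.02,-0.003,0,0,0,0],[0.7,0.038,-0.003,0.001,0,0,0],[0.7,0.044,-0.003,0.001,0,0,0],[-1,0.044,-0.003,0.001,0,0,0],[-1,0.044,-0.003,0.001,0,0,0]]]'
python3 -m crank '[[[-1,0,0,0,0,0,0],[-1,0,0,0,0,0,0]]]'
python3 -m crank '[[[-1,-0.04,0,0,0,0,0],[-1,-0.08,0,0,0,0,0],[-1,-0.12,0,0,0,0,0],[-1,-0.14,0,0,0,0,0]]]'
python3 -c "
from h import *
snap('wrist','pics/w30.png');go([.5,-.05,.17],0)"
```

```text
t: 41.65
eef_pos: [0.4406, 0.3239, 0.0166]
tool_rot: [-2.184, 0.075, 2.191]
contact_force: [-0.0, -0.0, -1.7]
width: 0.0569
t: 41.85
eef_pos: [0.4412, 0.3241, 0.0174]
tool_rot: [-2.185, 0.075, 2.189]
contact_force: [0.4, -0.1, -2.2]
width: 0.0568
t: 42.25
eef_pos: [0.4427, 0.3255, 0.1613]
tool_rot: [-2.189, 0.071, 2.182]
contact_force: [-0.7, 1.3, -1.3]
width: 0.0569
t 42.3 tcp [0.4439 0.3265 0.1635] shift [-0.0079  0.3718 -0.0815] turn [-0.068 -0.006  0.005] w 0.0566 F [0.8 1.2 0. ]
```

View pics/w30.png

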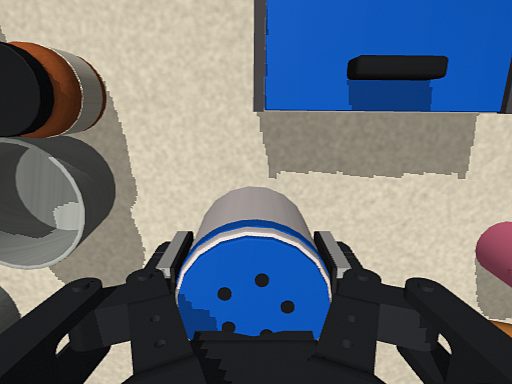

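```bash
python3 -m crank '[[[-1,-0.005,0.045,-0.01,0,0,0],[-1,-0.008,0.09,-0.02,0,0,0],[-1,-0.008,0.135,-0.03,-0.02,0,0],[-1,-0.008,0.18,-0.04,-0.04,0,0],[-1,-0.008,0.225,-0.05,-0.06,0,0]]]'
python3 -m crank '[[[-1,0,0.04,-0.015,0,0,0],[-1,0,0.08,-0.03,0,0,0],[-1,0,0.12,-0.045,0,0,0],[-1,0,0.16,-0.06,-0.01,0,0],[-1,0,0.195,-0.075,-0.02,0,0]]]'
python3 -c "
from h import *
go([.6066,-.181,.17],1.3)"
```

```text
t: 42.8
eef_pos: [0.478, 0.0966, 0.1702]
tool_rot: [-2.223, 0.002, 2.209]
contact_force: [0.4, -0.2, -2.2]
width: 0.0571
t: 43.3
eef_pos: [0.5514, -0.1015, 0.1691]
tool_rot: [2.223, 0.018, -2.211]
contact_force: [0.5, 0.6, -1.6]
width: 0.0567
t 43.3 tcp [ 0.5514 -0.1015  0.1691] shift [-0.0009  0.0802 -0.0542] turn [-0.01  -0.005  0.003] w 0.0567 F [ 0.5  0.6 -1.6]
```

```bash
python3 -m crank '[[[-1,0,0.035,-0.025,0,0,0],[-1,0,0.07,-0.048,-0.01,-0.005,0.003],[-1,0,0.08,-0.054,-0.01,-0.005,0.003],[-1,0,0.08,-0.054,-0.01,-0.005,0.003],[-1,0,0.08,-0.054,-0.01,-0.005,0.003]]]'
python3 -c "
from h import *
go([.6066,-.181,.043],1.3)"
```

```text
t: 43.8
eef_pos: [0.6055, -0.179, 0.1683]
tool_rot: [2.209, 0.029, -2.212]
contact_force: [-0.3, 0.9, -1.8]
width: 0.0569
t 43.8 tcp [ 0.6055 -0.179   0.1683] shift [ 0.1253  0.0024 -0.0012] turn [0.001 0.002 0.002] w 0.0569 F [-0.3  0.9 -1.8]
```

```bash
python3 -m crank '[[[-1,0.04,0.002,-0.001,0,0,0],[-1,0.08,0.002,-0.001,0,0,0],[-1,0.11,0.002,-0.001,0,0,0],[-1,0.118,0.002,-0.001,0,0,0],[-1,0.125,0.002,-0.001,0,0,0]]]'
python3 -c "
from h import *
go([.6066,-.181,.043],1.3)"
```

```text
t: 44.3
eef_pos: [0.6061, -0.1788, 0.0433]
tool_rot: [2.208, 0.032, -2.212]
contact_force: [-0.3, 0.5, -1.0]
width: 0.0569
t 44.3 tcp [ 0.6061 -0.1788  0.0433] shift [ 0.0003  0.0022 -0.0004] turn [0.003 0.002 0.003] w 0.0569 F [-0.3  0.5 -1. ]
```

```bash
python3 -m crank '[[[-1,0.001,0,0,0,0,0],[0.6,0.001,0,0,0,0,0],[0.6,0.001,0,0,0,0,0],[0.6,0.001,0,0,0,0,0],[0.6,-0.04,0,0,0,0,0]]]'
python3 -m crank '[[[0.6,-0.05,0,0,0,0,0],[0.6,-0.1,0,0,0,0,0],[0.6,-0.15,0,0.01,0,0,0],[0.6,-0.19,0.03,0.04,0,0,0],[0.6,-0.22,0.06,0.08,0,0,0]]]'
python3 -m crank '[[[0.6,0,0,0.01,0,0,0],[0.6,0,0,0.01,0,0,0],[0.6,0,0,0.01,0,0,0]]]'
python3 -c "
from h import *
snap('wrist','pics/w31.png');snap('side','pics/si31.png');snap('scene','pics/sc31.png')"
```

```text
t: 44.8
eef_pos: [0.6021, -0.1783, 0.0793]
tool_rot: [2.198, 0.035, -2.224]
contact_force: [-0.1, 0.2, -0.1]
width: 0.0681
t: 45.3
eef_pos: [0.5388, -0.2319, 0.2944]
tool_rot: [2.201, 0.038, -2.215]
contact_force: [-0.1, -1.4, 0.1]
width: 0.0683
t: 45.6
eef_pos: [0.5291, -0.231, 0.2942]
tool_rot: [2.201, 0.04, -2.215]
contact_force: [0.5, -0.4, -0.2]
width: 0.068
```

View pics/w31.png

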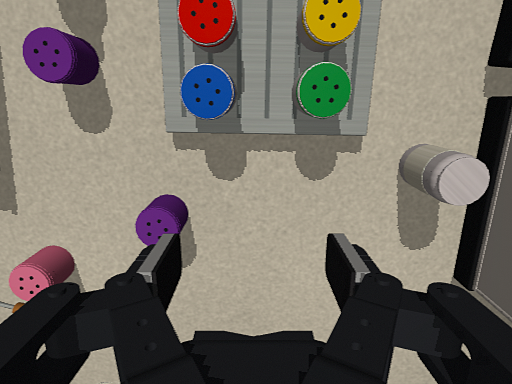

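View pics/si31.png

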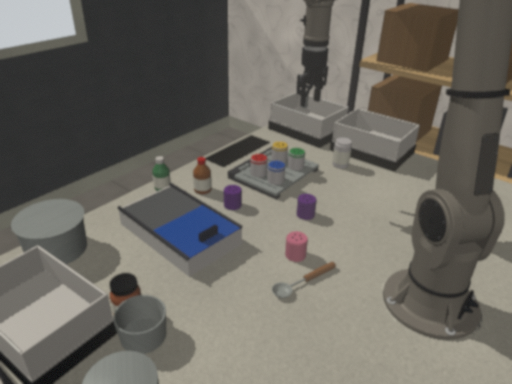

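View pics/sc31.png

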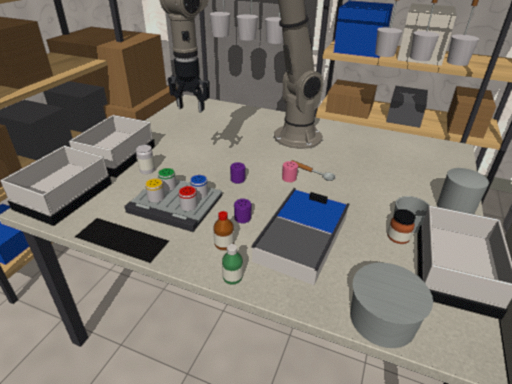

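```bash
python3 -c "
from h import *
im,C=ld('pics/w31.png'); f=lambda u,v,z:onz('wrist',u,v,z,C).round(4)
a=f(166,134,.026);b=f(365,135,.026);y=(a-b)[:2];print('board w',np.linalg.norm(y));y/=np.linalg.norm(y);x=np.array([y[1],-y[0]]);c=(a+b)[:2]/2+.09*x;print(c,np.degrees(np.arctan2(x[1],x[0])))
for n,uv in dict(red=(207,16),yel=(332,14),blue=(208,92),green=(324,91)).items():
  p=f(*uv,.088)[:2]-c;print(n,(p@x).round(3),(p@y).round(3))
im,C=ld('pics/w25.png'); f=lambda u,v,z:onz('wrist',u,v,z,C)[:2]
B=np.array([.5744,.2148]);bx=np.array([.9965,-.0837])
print('bar',[((f(u,v,.086)-B)@bx).round(4) for u,v in[(217,91),(292,93),(217,108),(292,110)]], 'lead',[((f(u,v,.06)-B)@bx).round(4) for u,v in[(145,135),(362,136)]])
for n,u in(('scene',(110,130,390,290)),('side',(110,120,370,310))):
  crop(cv2.imread({'scene':'pics/sc31.png','side':'pics/si31.png'}[n]),*u,2.8,f'pics/fin_{n}.png')
print(bot.observe()['t'])
"
```

```text
board w 0.2572872519189398
[ 0.64531948 -0.24225632] 1.4922042195353844
red 0.033 0.062
yel 0.035 -0.062
blue -0.039 0.064
green -0.038 -0.059
bar [np.float64(-0.0427), np.float64(-0.0431), np.float64(-0.0548), np.float64(-0.0552)] lead [np.float64(-0.0787), np.float64(-0.0761)]
45.75
```

View pics/fin_scene.png

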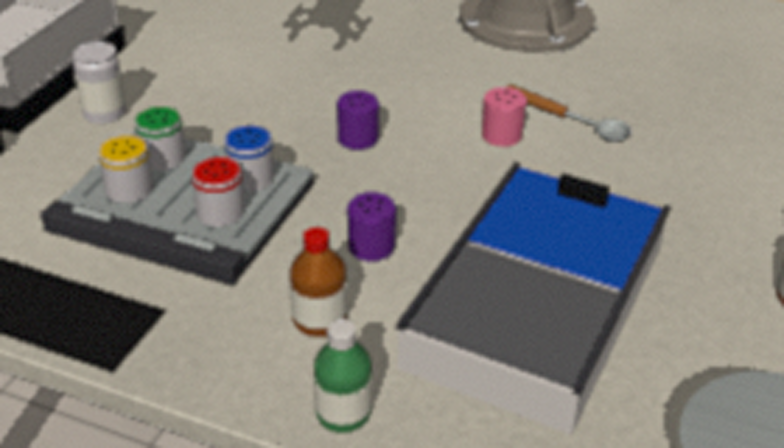

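View pics/fin_side.png

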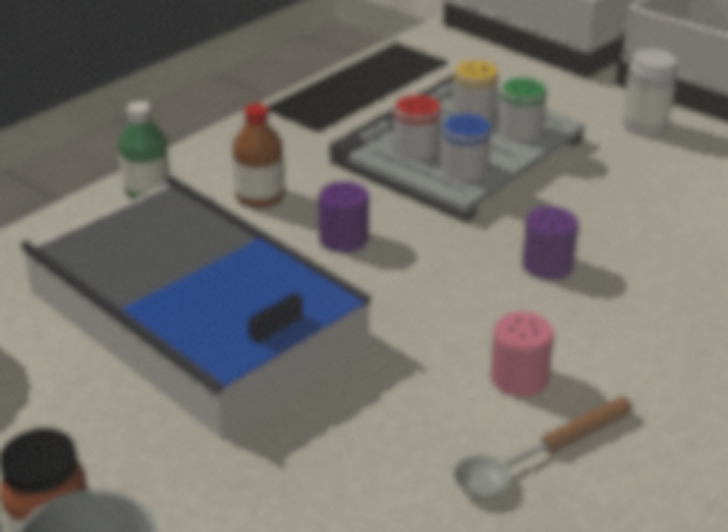

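```bash
python3 -c "
from h import *
o=bot.observe();print(o['t'],o['contact_force'].round(1),abs(o['qd']).max());print(bot.hand_in())"
```

```text
45.75 [ 0.4 -0.4  0.4] 0.0033421274542361937
the job is handed in; nothing more can be done
None
```

The job is done and handed in at 45.75 s of robot time, well inside the 208 s limit; no verdict is reported.

- **Board and wedge:** I pulled the wedge out in 5–7 mm steps, and the board settled level.
- **Box:** I slid the blue cover open and put the one sink plug and the wedge in the compartment. Then I pushed the cover shut until it met its stop, at about 11 N.
- **Shakers:** The red, yellow, green and blue shakers were standing on the counter, not on the board, so I carried all four onto it. The pink and purple look-alikes were left alone.

**Last checks:**
- **Shaker positions:** they stand upright at about (±36, ±62) mm from the board's centre, well inside its edges.
- **Cover:** the leading edge measured 76–79 mm from the box centre, where about 75 mm means shut. The front gap is closed.
- **Other things on the counter:** the soy, chili and sesame containers look unmoved and upright in the pictures. I judged this by eye and did not measure it.
- **Arm:** it was at rest and touching nothing.

I found only one plug in the views I took and assumed the second was absent. No check failed. The only thing off target was the wedge, which drifted about 8 mm sideways on its way into the box; I corrected that before letting go.

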